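# Fit the thickness plate of the vegetable slicer

### The job

Fit the loose metal plate into the wooden vegetable slicer: lay it on the open end of the bed with its upturned nose towards the bridge, then push it gently along the bed under the bridge until its hole drops over the hidden pin and it lies flat on the bed. Push lightly and stop as soon as the pin catches it, let go of it at the end, and leave the other things where they stand.

Things in the scene. Friction and masses are not known exactly. Their poses are not given: they have to be found in the camera images.
- slicer: Wooden vegetable slicer, fixed, 243 x 124 x 56 mm. Origin: on the worktop under the bed's centre line. x runs along the bed from its open end (x = -125 mm) towards the bridge and the far end (x = +118 mm), y across, z up. The flat bed is 18 mm above the worktop, 124 mm wide. Under the bridge a steel pin stands rigidly on the bed; its place differs each time and is not measured (see slicer_bridge).
- slicer_mouth (a point): Point on the bed's centre line where the rails' flared mouth begins, 21 mm behind the slicer's origin, at bed height. From here to the open end the bed has no rails. The rails stand 15 mm above the bed; they are 100 mm apart inside here, narrow to 92 mm at x = +18 mm and run on parallel at 92 mm to the far end.
- slicer_bridge (a point): Top centre of the wooden bridge, x = +88 mm, 38 mm above the bed. It spans the rails from x = +62 to +114 mm, underside 26 mm above the bed; a thin blade strip juts out of its far top edge. Below it the pin (11 mm diameter, 4.5 mm high, bevelled top) stands on the bed's centre line, set anywhere from x = +66 to +106 mm: find it by feel.
- plate: Loose bare aluminium plate on the worktop, 0.1 to 0.19 kg, 135 x 90 mm, 5 mm thick. Origin: underside, 65 mm ahead of its straight rear edge; x points to the nose, z up. Flat from x = -65 to +50 mm; then the nose bends up 6 mm to x = +70 mm, to climb over the pin. Free to tilt, it rides up on it by about 3 degrees and drops flat when the hole is over it; then it stops and the push force rises.
- plate_hole (a point): Centre of the plate's round through hole, at the underside; the hole is 15 mm in diameter, 10 mm ahead of the plate's origin on its centre line.
- plate_knob (a point): Middle of the knob's 22 mm wide grip part, on the knob's axis, 47 mm behind the plate's origin on its centre line and 22 mm above the underside; the knob's top is 36 mm above the underside, the grip part reaches from 15 to 33 mm above it. Pushing the plate along the bed takes 0.5 to 3 N until the pin catches.
- spice_jar: Small spice jar with a pale lid, 41 mm in diameter, 103 mm high, standing beyond the gap between slicer and plate: a bystander. Origin: centre of the underside.
- peeler_1: Vegetable peeler, 170 x 25 x 18 mm, lying in the gap between slicer and plate: a bystander. Origin: centre of the underside.
- mug: White mug, 90 mm high, standing at the right: a bystander. Origin: centre of the underside.
- jug: Steel milk jug, 84 mm high, standing on the hob at the left: a bystander. Origin: centre of the underside.

How it is judged:
By the outcome, as a careful person would: the job done as asked, in the order asked, and still so for the second after the job is handed in, with the robot touching nothing.
It also fails if it takes over 51 s, if anything falls off the work surface, if the arm or the gripper's body presses on something with over 40 N, if the wrist force passes 120 N, or if a joint passes its speed limit or range.

### The arm

A 7-joint arm with a two-finger parallel gripper is mounted at the origin on a cart in front of the work surface, level with it; the furniture and walls round the work are solid. World frame = base frame: x ahead of the robot, y to its left, z up, the work surface at z = 0. Lengths are in mm, angles in degrees, forces in N, time in s.
With the tool pointing down it reaches from about 425 to 875 mm from the base axis. Payload 4.7 kg.
Tool frame: the origin (TCP) lies at the centre of the arm's flange, where the gripper is bolted on; the fingertips stand 182 mm ahead of it and the grasp point (between the pads) lies 164 mm ahead of it; z points along the fingers, y is the direction in which the jaws open and shut (so a half turn about z gives the same grasp; the last joint's range is limited). The gripper opens to 87 mm and grips with 3 to 60 N. Pads are 19 mm wide; open, the fingers measure 117 mm over their backs; the gripper's body (75 mm by 190 mm) begins 51 mm behind the grasp point.
Start: joints at [75.98, 18.392, -4.016, 83.108, 1.295, 78.541, -3.26], TCP at [166.331, -628.363, 404.787] pointing down, gripper open.
Joint ranges: [-163.93, 163.93], [-17.29, 119.83], [-79.2, 71.16], [3.27, 140.29], [-89.18, 269.18], [5.43, 117.66], [-154.24, 154.24]. Speed limits (degrees/s): [147.25, 147.25, 180, 180, 180, 180, 180].

### API

Orientations are given as [roll, pitch, yaw] about the fixed x, y, z axes, in that order (R = Rz(yaw) Ry(pitch) Rx(roll)).
In Python, from cell import monitor, grab_frame, get_calibration, workorder gives the robot as it stands.
- The arm moves only by the tool drive_tool, never from a script. Its argument "plan" is a list that holds one entry, the list of rows, each a list of 6 numbers: the shift along the tool's x, y, z each as a share of 0.4 m, from -1 to 1, then the turn, a rotation vector about the tool's x, y, z each as a share of 90 degrees, from -1 to 1. In form: [[[dx, dy, dz, wx, wy, wz], ...]]. A call has exactly 10 rows; each row shifts and turns the commanded pose from where the row before left it, along the tool's axes as they then stand; what a row does not reach is not made up. A row lasts 1/8 s, in which the tool goes at most 62.5 mm and 10.7 degrees, less where a joint would pass 70% of its speed; a pose out of reach is approached as far as the arm can. A call with a number of a shift or a turn outside -1 to 1 is refused whole. A call with a gripper value outside its range is refused whole. "hand" is the finger opening in mm, from 0 to 87, set as the call begins (left out, the last holds). The fingers move at their own pace and stop on an object; "force" is the grip in N (left out, the last holds). Time passes only in rows, so rows that do not move let the fingers close, or fill a call up. It gives the time, the measured TCP pose, the force and the opening at its end, in the units of the state.
- monitor.get_state(): the state, without advancing time (a new reading comes with each control period).
- grab_frame(name): name is "scene" or "side" or "wrist"; returns the picture (384x512x3 uint8, blue, green, red); there is no depth.
- get_calibration(name): a dict with "vertical_fov" (degrees; the focal length in pixels is half the picture's height over the tangent of half this angle, whatever the lens; pixels are square), "cx", "cy" (the principal point, pixels), "dist_coeffs" ([k1, k2, p1, p2, k3] as OpenCV has them; the pictures are not rectified), "xyz" and "rotation" of the camera in the world. Camera axes: x right, y up, looking along -z (the intrinsics and any distortion apply to the point x, -y, -z); pixel columns grow to the right and rows downward; lengths in mm; the calibration is good to about 2 mm. A picture is of the moment at which its call begins: read the wrist's pose just before it. get_calibration takes no time and is no camera call; for the wrist camera it gives the pose at the moment of the call.
- workorder.job_done(): hands the job in, once; it reports no verdict.
The state is a dict: "clock": time; "qpos": joint angles; "qd": joint speeds; "joint_efforts": joint torques, N m; "tcp_pos": TCP position; "tool_rot": TCP orientation; "force": force on the tool from outside, world axes, zero at the start; "wrist_torque": the same for the moment, N m; "grip_width": opening from 0.0 (shut) to 1.0 (fully open).
Only numpy, scipy, OpenCV 4.12 (cv2) and the standard library are available. Lean on these libraries where they do the work, as an engineer would, in place of code of your own. Each camera call takes 0.05 s, during which the arm holds its last target.

## Working session

There is one attempt and no reset: what is moved stays moved. The work goes in short steps, Python scripts to look and compute and a tool call to move; the robot and the scene stay as the last step left them, time stands still between calls to the robot, and variables do not carry over. Pictures are saved under pics/ and viewed, and the job is handed in when it is done.

Besides the shell and the picture viewer there is one more tool, called after ">>>" as name([rows], argument=value, ...), one row to a line, values as JSON. drive_tool: Moves the arm, as the interface text tells. Shift numbers are shares of 0.4 m and turn numbers shares of 90 degrees, none past 1 either way. Its arguments: {"type":"object","properties":{"plan":{"type":"array","items":{"type":"array","items":{"type":"array","items":{"type":"number"}}}},"hand":{"type":"number"},"force":{"type":"number"}},"required":["plan"]}

```bash
ls; mkdir -p pics
cat > h.py <<'E'
import numpy as np, cv2
from cell import monitor, grab_frame, get_calibration, workorder
def K(c):
    f=192/np.tan(np.radians(c["vertical_fov"])/2)
    return np.array([[f,0,c["cx"]],[0,f,c["cy"]],[0,0,1.]]),np.array(c["dist_coeffs"],float)
def Rm(c):
    r=np.array(c["rotation"],float)
    if r.shape==(3,3): return r
    from scipy.spatial.transform import Rotation as R
    return R.from_euler('xyz',r,degrees=True).as_matrix()
def ray(c,px):
    k,d=K(c); u=cv2.undistortPoints(np.array(px,float).reshape(-1,1,2),k,d).reshape(-1,2)
    v=np.c_[u[:,0],-u[:,1],-np.ones(len(u))]
    return np.array(c["xyz"],float), v@Rm(c).T
def onz(c,px,z):
    o,v=ray(c,px); t=(z-o[2])/v[:,2]; return o+v*t[:,None]
def proj(c,P):
    k,d=K(c); q=(np.array(P,float).reshape(-1,3)-np.array(c["xyz"]))@Rm(c); q=q*[1,-1,-1]
    return cv2.projectPoints(q,np.zeros(3),np.zeros(3),k,d)[0].reshape(-1,2)
E
python3 - <<'E'
from h import *
for n in ["scene","side","wrist"]:
    c=get_calibration(n); print(n,c)
    cv2.imwrite(f"pics/{n}0.png",grab_frame(n))
print(monitor.get_state())
E
```

```text
pics
scene {'vertical_fov': 49.354554097018614, 'cx': 252.83834636559374, 'cy': 195.9203586064554, 'dist_coeffs': array([-0.10611979,  0.        ,  0.        ,  0.        ,  0.        ]), 'xyz': array([-354.05815393, -647.17174392,  593.32413007]), 'rotation': array([ 64.82427953,  -1.49037487, -53.98954981])}
side {'vertical_fov': 56.53277880962017, 'cx': 260.210196176376, 'cy': 199.1840764839281, 'dist_coeffs': array([-0.04073038,  0.        ,  0.        ,  0.        ,  0.        ]), 'xyz': array([ 300.17113312, -796.0357365 ,  727.88403781]), 'rotation': array([ 52.02541649,   0.84014041, -20.12853911])}
wrist {'vertical_fov': 68.86948326820568, 'cx': 258.64111929490525, 'cy': 186.44630926731315, 'dist_coeffs': array([0.01221015, 0.        , 0.        , 0.        , 0.        ]), 'xyz': array([ 245.82891058, -605.57520607,  384.39902323]), 'rotation': array([-17.5532565 ,   0.16498805, -75.07230021])}
{'clock': 0.15, 'qpos': array([75.97982624, 18.43118756, -4.01420145, 83.15949323,  1.29455813,
       78.53791745, -3.26172804]), 'qd': array([-0.03403077, -0.1536686 , -0.03150695, -0.21665351,  0.05930672,
       -0.08275333, -0.01850167]), 'joint_efforts': array([-8.70400140e-05, -4.91795182e+01, -4.04595332e-01, -3.12877393e+01,
       -6.39486336e-02,  4.04741359e-02,  1.03504212e-04]), 'tcp_pos': array([ 166.27019766, -628.22930945,  403.88532825]), 'tool_rot': array([-1.79916585e+02,  4.89570882e-03,  1.48265070e+01]), 'force': array([-0.62383121, -0.08273131,  0.53534446]), 'wrist_torque': array([0.01058676, 0.02605289, 0.03280048]), 'grip_width': 0.9964098459728868}
```

View pics/scene0.png

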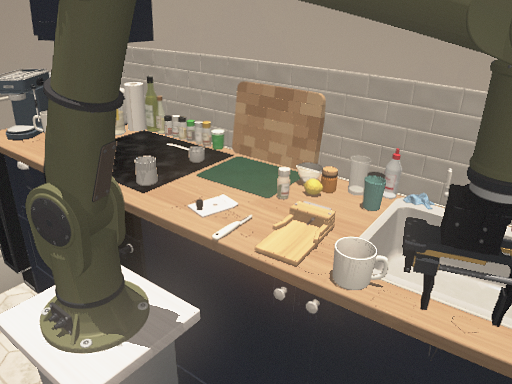

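View pics/side0.png

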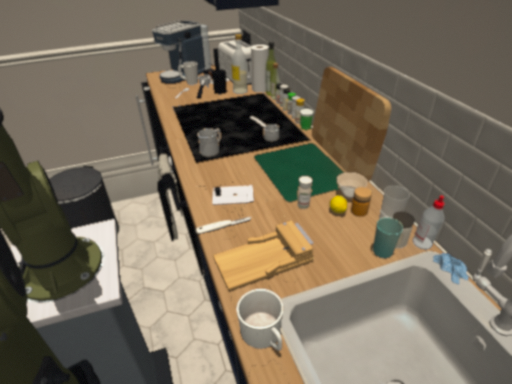

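View pics/wrist0.png

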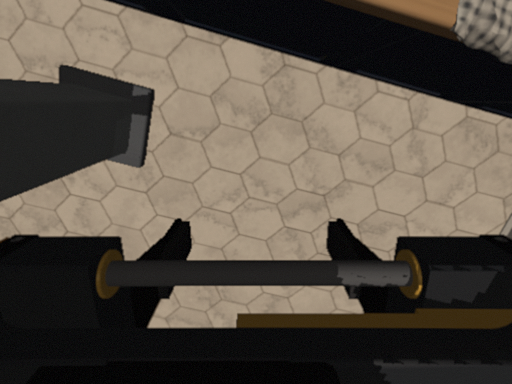

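The plate shows white in the scene view at about (213,205), with its black knob at (199,204). The slicer is at about (297,233), with the peeler between them. I'll enlarge both views.

Run:
```python
from h import *
a=cv2.imread("pics/scene0.png")[165:275,180:350]; b=cv2.imread("pics/side0.png")[170:295,190:330]
cv2.imwrite("pics/z1.png",cv2.resize(a,None,fx=4.6,fy=4.6,interpolation=cv2.INTER_CUBIC))
cv2.imwrite("pics/z2.png",cv2.resize(b,None,fx=4.6,fy=4.6,interpolation=cv2.INTER_CUBIC))
cs=get_calibration("scene");cd=get_calibration("side")
print("knobtop scene",onz(cs,[[199,204]],36)); 
print("knob side",onz(cd,[[219,191]],30))
```

```text
knobtop scene [[465.8346194 130.2164769  36.       ]]
knob side [[487.09552931 137.01118439  30.        ]]
```

View pics/z1.png

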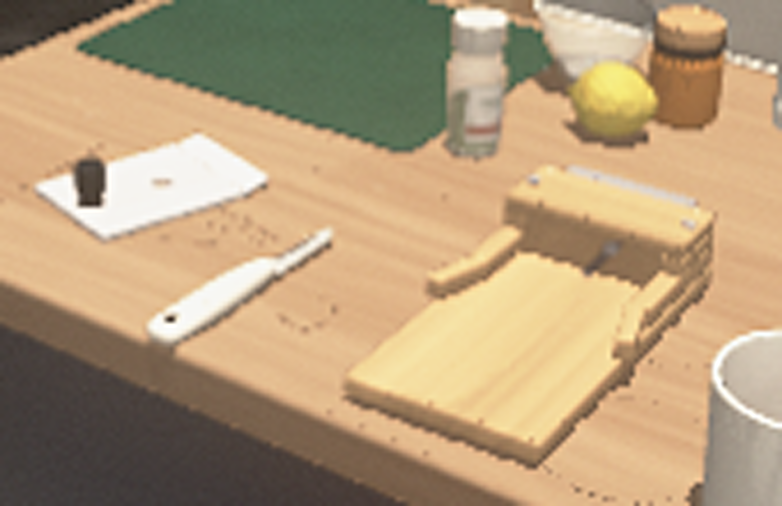

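View pics/z2.png

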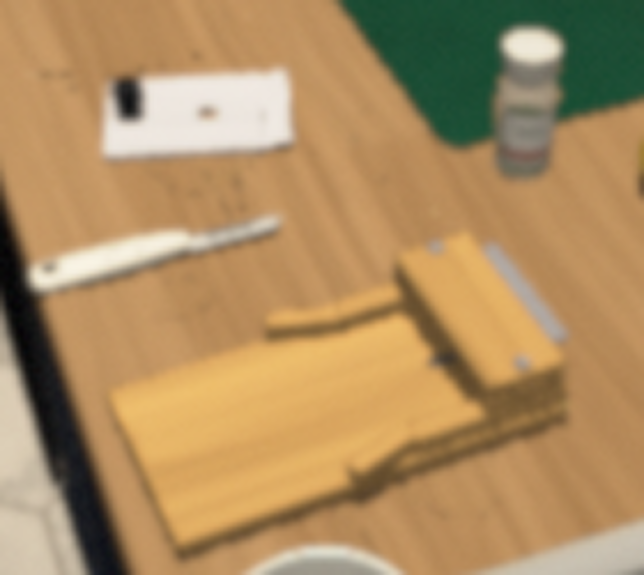

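Run:
```python
from h import *
cs=get_calibration("scene");cd=get_calibration("side")
s=lambda p:(np.array(p,float)+.5)/4.6-.5+[180,165]
d=lambda p:(np.array(p,float)+.5)/4.6-.5+[190,170]
def tri(p,q):
    o1,v1=ray(cs,[s(p)]);o2,v2=ray(cd,[d(q)]);v1=v1[0]/np.linalg.norm(v1);v2=v2[0]/np.linalg.norm(v2)
    A=np.c_[v1,-v2];t=np.linalg.lstsq(A,o2-o1,rcond=None)[0]
    a=o1+t[0]*v1;b=o2+t[1]*v2;return (a+b)/2,np.linalg.norm(a-b)
print("plate s",onz(cs,[s(p) for p in [(38,187),(105,238),(268,178),(200,135),(162,182)]],5).round(1))
print("plate d",onz(cd,[d(p) for p in [(105,80),(106,157),(292,142),(288,70),(207,112)]],5).round(1))
for n,p,q in [("RL",(38,187),(105,80)),("RR",(105,238),(106,157)),("NR",(268,178),(292,142)),("NL",(200,135),(288,70)),("hole",(162,182),(207,112)),
 ("bedL",(347,382),(112,398)),("bedR",(537,462),(180,548)),("brFL",(508,198),(398,265)),("brFR",(697,235),(490,388)),("knobtop",(90,160),(128,82)),("railLtip",(430,275),(270,320)),("railRtip",(625,335),(355,468)),("jar",(480,17),(532,45)),("peelA",(165,330),(45,275)),("peelB",(328,235),(275,222))]:
    x,e=tri(p,q);print(n,x.round(1),round(e,1))
print("slicer s",onz(cs,[s(p) for p in [(347,382),(537,455)]],18).round(1))
print("slicer d",onz(cd,[d(p) for p in [(112,398),(180,548)]],18).round(1))
```

```text
plate s [[482.9 194.5   5. ]
 [456.7 109.1   5. ]
 [592.9  81.1   5. ]
 [617.5 162.6   5. ]
 [542.  133.9   5. ]]
plate d [[478.6 201.2   5. ]
 [456.5 110.6   5. ]
 [584.8  79.2   5. ]
 [610.9 163.3   5. ]
 [538.6 135.2   5. ]]
RL [476.7 189.6  10.9] 4.1
RR [456.3 109.1   5.6] 0.9
NR [582.6  72.9  10.9] 1.1
NL [608.4 155.2  10.7] 0.6
hole [537.3 130.1   8.4] 0.9
bedL [ 402.  -123.3   13.6] 0.0
bedR [ 409.5 -241.6    8.1] 5.2
brFL [ 586.5 -114.3   52.9] 2.4
brFR [ 588.7 -242.    69.1] 0.1
knobtop [485.1 146.9  38.7] 0.7
railLtip [ 504.8 -111.    32.2] 2.6
railRtip [ 510.4 -240.2   35.7] 2.3
jar [ 7.284e+02 -2.000e-01  1.041e+02] 0.1
peelA [3.888e+02 3.000e-01 8.500e+00] 1.5
peelB [543.5  -5.9  10.5] 1.6
slicer s [[ 396.3 -127.3   18. ]
 [ 400.  -248.2   18. ]]
slicer d [[ 401.4 -127.5   18. ]
 [ 408.4 -246.    18. ]]
```

```bash
cat >> h.py <<'E'
from scipy.spatial.transform import Rotation as Rot
def plan(wps, start=None, n=10):
    """wps: list of (xyz, yaw, rows). prints rows in tool axes/shares"""
    if start is None:
        s=monitor.get_state(); p=np.array(s["tcp_pos"]); R=Rot.from_euler('xyz',s["tool_rot"],degrees=True)
    else: p,R=start
    out=[]
    for xyz,yaw,k in wps:
        Rt=Rot.from_euler('xyz',[180,0,yaw],degrees=True); rv=(R.inv()*Rt).as_rotvec()/k; st=(np.array(xyz,float)-p)/k
        for i in range(k):
            out.append(list((R.inv().apply(st)/400).round(4))+list((np.degrees(rv)/90).round(4)))
            R=R*Rot.from_rotvec(rv); p=p+st
    while len(out)<n: out.append([0]*6)
    print("[["+", ".join("["+",".join(f"{x+0:g}" for x in r)+"]" for r in out)+"]]"); return p,R
E
python3 - <<'E'
from h import *
cs=get_calibration("scene")
print(onz(cs,[[355,280]],5))
plan([((440,-187,380),2,10)])
E
```

```text
[[ 442.91375393 -385.12900392    5.        ]]
[[[0.0944,-0.0891,0.0061,-0.0001,0,0.0143], [0.0924,-0.0912,0.0061,-0.0001,0,0.0143], [0.0903,-0.0933,0.0061,-0.0001,0,0.0143], [0.0882,-0.0953,0.0061,-0.0001,0,0.0143], [0.086,-0.0972,0.006,-0.0001,0,0.0143], [0.0838,-0.0991,0.006,-0.0001,0,0.0143], [0.0816,-0.101,0.006,-0.0001,0,0.0143], [0.0793,-0.1028,0.006,-0.0001,0,0.0143], [0.077,-0.1045,0.006,-0.0001,0,0.0143], [0.0746,-0.1062,0.006,-0.0001,0,0.0143]]]
```

>>> drive_tool([
  [[0.0944, -0.089, 0.006, 0, 0, 0.0143], [0.0924, -0.0912, 0.006, 0, 0, 0.0143], [0.0903, -0.0933, 0.006, 0, 0, 0.0143], [0.0882, -0.0953, 0.006, 0, 0, 0.0143], [0.086, -0.0972, 0.006, 0, 0, 0.0143], [0.0838, -0.0991, 0.006, 0, 0, 0.0143], [0.0816, -0.101, 0.006, 0, 0, 0.0143], [0.0793, -0.1028, 0.006, 0, 0, 0.0143], [0.077, -0.1045, 0.006, 0, 0, 0.0143], [0.0746, -0.1062, 0.006, 0, 0, 0.0143]],
])

```text
clock: 1.4
tcp_pos: [440.7, -185.6, 380.6]
tool_rot: [180.0, -0.0, 1.9]
force: [1.2, -0.4, -0.0]
grip_width: 1.003
```

Run:
```python
from h import *
import pickle
s=monitor.get_state();print(s["clock"],s["tcp_pos"],s["tool_rot"],s["qd"].round(1),s["force"].round(2))
c=get_calibration("wrist");im=grab_frame("wrist");pickle.dump((c,im),open("w1.pkl","wb"))
cv2.imwrite("pics/w1.png",cv2.resize(im,None,fx=1.5,fy=1.5,interpolation=cv2.INTER_CUBIC))
```

```text
1.4 [ 440.68382544 -185.62878358  380.64087695] [ 1.79970378e+02 -4.71929969e-03  1.90633517e+00] [-24.3   7.5 -26.6  -4.7   2.8  -2.6 -61.5] [ 1.2  -0.36 -0.04]
```

View pics/w1.png

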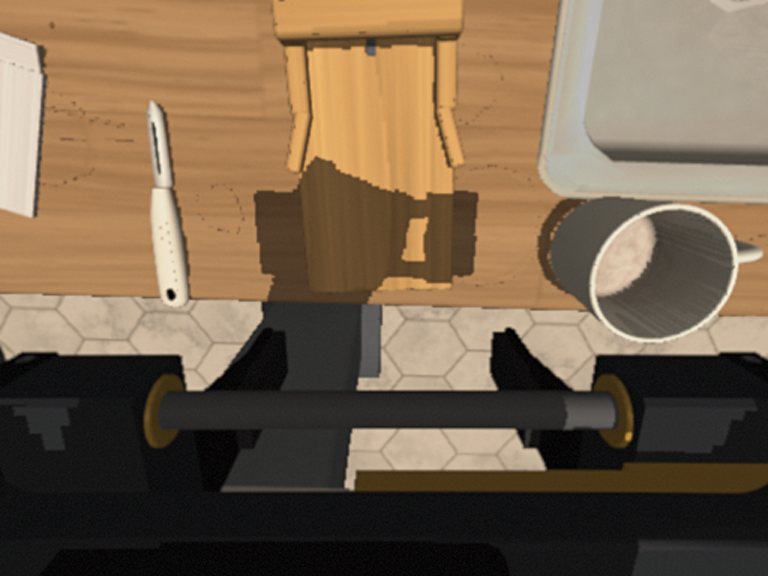

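The wrist view shows the slicer from above: bridge front edge at about y=38, rails, and the bed's open end at about y=290. A small grey-blue spot, possibly the pin, sits at (371,47) under the bridge. I'll zoom in for corners.

Run:
```python
from h import *
import pickle
c,im=pickle.load(open("w1.pkl","rb"))
cv2.imwrite("pics/w1z.png",cv2.resize(im[0:200,165:325],None,fx=3,fy=3,interpolation=cv2.INTER_CUBIC)*1)
cv2.imwrite("pics/w1p.png",cv2.resize(im[20:50,220:275],None,fx=12,fy=12,interpolation=cv2.INTER_NEAREST))
```

```text
(no output)
```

View pics/w1z.png

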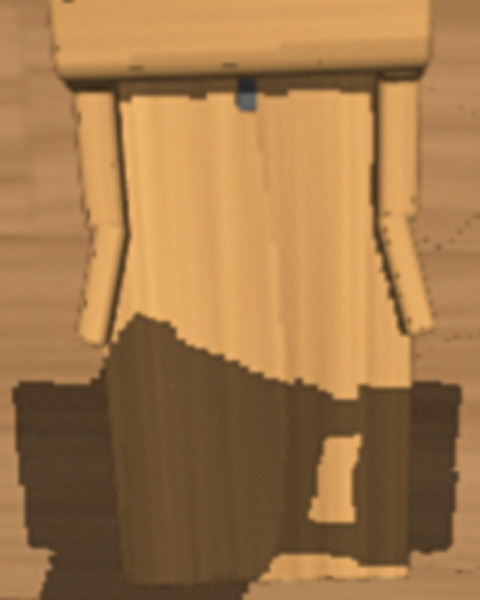

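View pics/w1p.png

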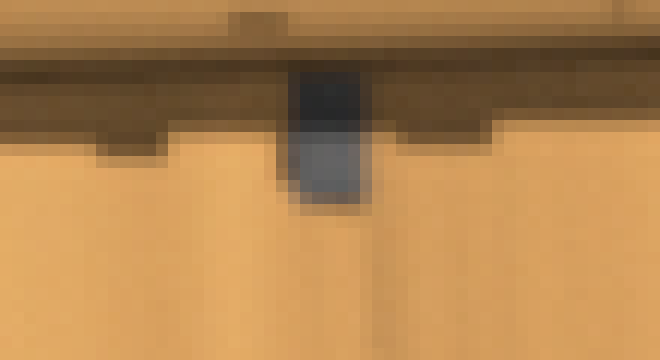

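Run:
```python
from h import *
import pickle
c,im=pickle.load(open("w1.pkl","rb"))
q=lambda p:(np.array(p,float)+.5)/3-.5+[165,0]
for n,p,z in [("endL",(125,582),18),("endR",(410,578),18),("bridgeFtopL",(62,78),56),("bridgeFtopR",(430,66),56),("railtipL",(95,345),33),("railtipR",(420,333),33),("kinkLin",(127,235),33),("kinkRin",(378,222),33),("railLin",(122,90),33),("railRin",(373,80),33)]:
    print(n,onz(c,[q(p)],z).round(1))
r=lambda p:(np.array(p,float)+.5)/12-.5+[220,20]
for p in [(328,208),(288,170),(370,170)]: print("pin",onz(c,[r(p)],18).round(1),onz(c,[r(p)],22.5).round(1))
print("plate?",onz(c,[[43/1.5,45/1.5],[34/1.5,215/1.5]],5))
```

```text
endL [[ 402.2 -117.8   18. ]]
endR [[ 408.4 -240.7   18. ]]
bridgeFtopL [[ 586.4 -108.5   56. ]]
bridgeFtopR [[ 593.9 -226.4   56. ]]
railtipL [[ 502.1 -111.3   33. ]]
railtipR [[ 510.8 -233.9   33. ]]
kinkLin [[ 541.5 -124.3   33. ]]
kinkRin [[ 549.1 -215.4   33. ]]
railLin [[ 588.3 -123.6   33. ]]
railRin [[ 594.4 -210.4   33. ]]
pin [[ 585.9 -166.3   18. ]] [[ 585.1 -166.5   22.5]]
pin [[ 588.8 -162.6   18. ]] [[ 588.  -162.8   22.5]]
pin [[ 589.1 -170.1   18. ]] [[ 588.2 -170.2   22.5]]
plate? [[585.41354697  79.21684694   5.        ]
 [456.89088742 114.33144452   5.        ]]
```

Run:
```python
from h import *
import pickle
s=monitor.get_state();print(s["clock"],s["tcp_pos"],s["tool_rot"],s["qd"].round(1),s["force"].round(2))
c=get_calibration("wrist");im=grab_frame("wrist");pickle.dump((c,im),open("w2.pkl","wb"))
s=monitor.get_state();print(s["clock"],s["tcp_pos"],s["tool_rot"],s["qd"].round(1))
cv2.imwrite("pics/w2z.png",cv2.resize(im[0:200,165:325],None,fx=3,fy=3,interpolation=cv2.INTER_CUBIC)*1)
cv2.imwrite("pics/w2p.png",cv2.resize(im[20:50,220:275],None,fx=12,fy=12,interpolation=cv2.INTER_NEAREST))
```

```text
1.45 [ 444.03614979 -178.47956143  380.67761047] [-1.79784075e+02 -1.62042788e-01  2.41334566e+00] [ 1.2 -0.8  1.5  0.4 -0.6  1.3 11.5] [ 2.92  5.67 -0.3 ]
1.5 [ 442.67982979 -181.26359929  380.70724306] [-1.79878995e+02 -7.59916359e-02  2.51742362e+00] [ 2.4 -0.2  5.2  0.2  3.3  0.8  4.2]
```

View pics/w2z.png

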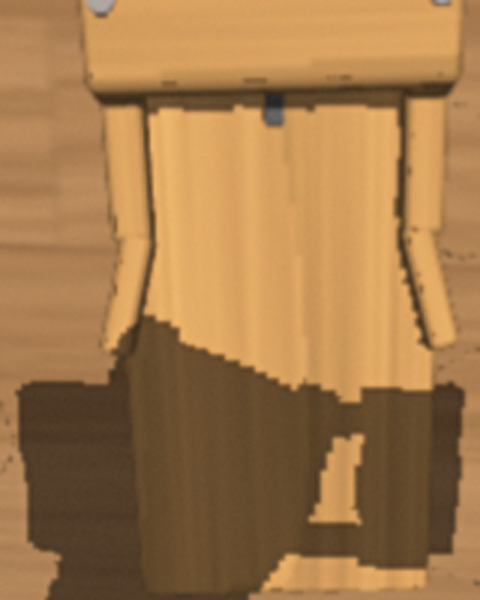

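View pics/w2p.png

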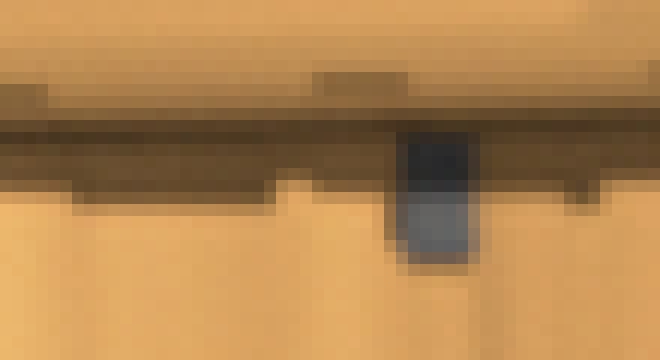

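Run:
```python
from h import *
import pickle
c,im=pickle.load(open("w2.pkl","rb"))
q=lambda p:(np.array(p,float)+.5)/3-.5+[165,0]
for n,p,z in [("endL",(145,590),18),("endR",(428,586),18),("bridgeFtopL",(93,92),56),("bridgeFtopR",(460,80),56),("railtipL",(108,350),33),("railtipR",(447,346),33),("kinkLin",(153,247),33),("kinkRin",(402,235),33)]:
    print(n,onz(c,[q(p)],z).round(1))
r=lambda p:(np.array(p,float)+.5)/12-.5+[220,20]
for p in [(435,268),(390,235),(478,235)]: print("pin",onz(c,[r(p)],18).round(1),onz(c,[r(p)],22.5).round(1))
s=monitor.get_state();print(s["clock"],s["tcp_pos"])
st=s["tcp_pos"]
R=Rot.from_euler('xyz',s["tool_rot"],degrees=True)
a=np.array([442.7,-181,380.7]); b=np.array([465,148,330.])
# ramped
f=np.array([.5,1,1.2,1.2,1.2,1.2,1,.7,.35,.1]);f=np.cumsum(f)/f.sum()
plan([(a+(b-a)*t,2.5+(-13-2.5)*t,1) for t in f])
```

```text
endL [[ 402.5 -118.    18. ]]
endR [[ 410.  -240.3   18. ]]
bridgeFtopL [[ 586.5 -108.3   56. ]]
bridgeFtopR [[ 595.  -226.5   56. ]]
railtipL [[ 504.1 -106.9   33. ]]
railtipR [[ 511.2 -235.3   33. ]]
kinkLin [[ 541.5 -124.1   33. ]]
kinkRin [[ 549.6 -214.9   33. ]]
pin [[ 585.6 -166.2   18. ]] [[ 584.8 -166.3   22.5]]
pin [[ 588.1 -162.    18. ]] [[ 587.3 -162.2   22.5]]
pin [[ 588.5 -170.1   18. ]] [[ 587.6 -170.1   22.5]]
1.5 [ 442.67982979 -181.26359929  380.70724306]
[[[0.0055,-0.0491,0.0076,-0.0014,-0.0008,0.0104], [0.0093,-0.0971,0.015,0,0,0.0204], [0.0074,-0.1168,0.018,0,0,0.0245], [0.0029,-0.117,0.018,0,0,0.0245], [-0.0016,-0.1171,0.018,0,0,0.0245], [-0.0061,-0.1169,0.018,0,0,0.0245], [-0.0088,-0.0972,0.015,0,0,0.0204], [-0.0083,-0.0678,0.0105,0,0,0.0143], [-0.0049,-0.0338,0.0052,0,0,0.0071], [-0.0015,-0.0096,0.0015,0,0,0.002]]]
```

>>> drive_tool([
  [[0.0055, -0.0491, 0.0076, 0, 0, 0.0104], [0.0093, -0.0971, 0.015, 0, 0, 0.0204], [0.0074, -0.1168, 0.018, 0, 0, 0.0245], [0.003, -0.117, 0.018, 0, 0, 0.0245], [-0.0016, -0.117, 0.018, 0, 0, 0.0245], [-0.006, -0.117, 0.018, 0, 0, 0.0245], [-0.0088, -0.0972, 0.015, 0, 0, 0.0204], [-0.0083, -0.0678, 0.0105, 0, 0, 0.0143], [-0.0049, -0.0338, 0.0052, 0, 0, 0.0071], [-0.0015, -0.0096, 0.0015, 0, 0, 0.002]],
], hand=60)

```text
clock: 2.75
tcp_pos: [465.7, 142.1, 329.7]
tool_rot: [180.0, 0.0, -13.5]
force: [-0.6, 0.2, 0.1]
grip_width: 0.687
```

Run:
```python
from h import *
import pickle
s=monitor.get_state();print(s["clock"],s["tcp_pos"],s["tool_rot"],s["qd"].round(1),s["force"].round(2))
c=get_calibration("wrist");im=grab_frame("wrist");pickle.dump((c,im),open("w3.pkl","wb"))
cv2.imwrite("pics/w3.png",cv2.resize(im,None,fx=1.5,fy=1.5,interpolation=cv2.INTER_CUBIC))
```

```text
2.75 [465.74539649 142.06345456 329.69067893] [ 1.79987705e+02  3.92165574e-02 -1.35047809e+01] [-2.   2.  -0.3 -0.9  2.5 -0.1 -6. ] [-0.6   0.23  0.08]
```

View pics/w3.png

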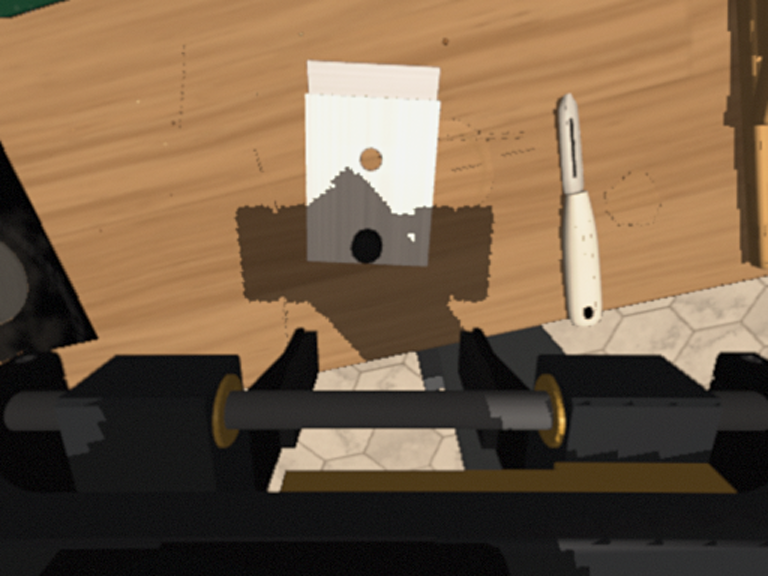

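Run:
```python
from h import *
import pickle
c,im=pickle.load(open("w3.pkl","rb"))
q=lambda p:(np.array(p,float)+.5)/1.5-.5
g=im[30:185,195:305]
h=cv2.cvtColor(im,cv2.COLOR_BGR2HSV)
# knob blob
m=(im.max(2)<35).astype(np.uint8); m[:140]=0;m[185:]=0;m[:,:225]=0;m[:,265:]=0
M=cv2.moments(m,True);kc=(M['m10']/M['m00'],M['m01']/M['m00']);print("knob px",kc,M['m00'],cv2.boundingRect(m))
print("knob top",onz(c,[kc],36).round(1))
P={}
for n,p,z in [("RL",(307,261),5),("RR",(428,266),5),("CL",(306,95),5),("CR",(439,101),5),("NL",(308,60),11),("NR",(440,68),11),("hole",(371,159),5)]:
    P[n]=onz(c,[q(p)],z)[0];print(n,P[n].round(1))
rm=(P["RL"]+P["RR"])/2; cm=(P["CL"]+P["CR"])/2; nm=(P["NL"]+P["NR"])/2
ang=lambda v:np.degrees(np.arctan2(v[1],v[0])).round(2)
print(rm,cm,nm,ang(cm-rm),ang(nm-rm),ang(P["hole"]-rm), ang(P["CL"]-P["RL"]),ang(P["CR"]-P["RR"]), ang(P["RL"]-P["RR"])-90)
```

```text
knob px (244.13274336283186, 163.71386430678467) 339.0 (235, 153, 19, 22)
knob top [[487.7 152.9  36. ]]
RL [480.2 202.5   5. ]
RR [455.3 114.8   5. ]
CL [590.2 169.9   5. ]
CR [566.   84.3   5. ]
NL [608.7 161.8  11. ]
NR [584.6  80.7  11. ]
hole [540.5 137.7   5. ]
[467.73504116 158.6590919    5.        ] [578.11502347 127.11915715   5.        ] [596.65027362 121.23447334  11.        ] -15.95 -16.19 -16.05 -16.48 -15.41 -15.849999999999994
```

Run:
```python
from h import *
s=monitor.get_state();a=s["tcp_pos"];y=s["tool_rot"][2];print(s["clock"],a,y)
b=np.array([485.4,153.5,191.])
f=np.array([.5,1,1.2,1.2,1.2,1,.8,.5,.2,0.05]);f=np.cumsum(f)/f.sum()
plan([(a+(b-a)*t,y+(-16-y)*min(1,t*1.3),1) for t in f])
```

```text
2.8 [465.8124353  141.94492948 329.74792499] -13.539000202199107
[[[0.0027,-0.0026,0.0227,0.0001,0.0003,0.0023], [0.0053,-0.0052,0.0453,0,0,0.0046], [0.0063,-0.0063,0.0544,0,0,0.0056], [0.0063,-0.0063,0.0544,0,0,0.0056], [0.0062,-0.0064,0.0544,0,0,0.0056], [0.0051,-0.0054,0.0453,0,0,0.0036], [0.0041,-0.0043,0.0363,0,0,0], [0.0026,-0.0027,0.0227,0,0,0], [0.001,-0.0011,0.0091,0,0,0], [0.0003,-0.0003,0.0023,0,0,0]]]
```

>>> drive_tool([
  [[0.0027, -0.0026, 0.0227, 0, 0, 0.0023], [0.0053, -0.0052, 0.0453, 0, 0, 0.0046], [0.0063, -0.0063, 0.0544, 0, 0, 0.0056], [0.0063, -0.0063, 0.0544, 0, 0, 0.0056], [0.0062, -0.0064, 0.0544, 0, 0, 0.0056], [0.0051, -0.0054, 0.0453, 0, 0, 0.0036], [0.0041, -0.0043, 0.0363, 0, 0, 0], [0.0026, -0.0027, 0.0227, 0, 0, 0], [0.001, -0.0011, 0.0091, 0, 0, 0], [0.0003, -0.0003, 0.0023, 0, 0, 0]],
])

```text
clock: 4.05
tcp_pos: [485.7, 153.5, 191.4]
tool_rot: [-180.0, -0.0, -16.0]
force: [-0.7, -1.0, 0.6]
grip_width: 0.688
```

Run:
```python
from h import *
s=monitor.get_state();print(s["clock"],s["tcp_pos"],s["tool_rot"],s["qd"].round(1),s["force"].round(2))
im=grab_frame("wrist")
cv2.imwrite("pics/w4.png",cv2.resize(im,None,fx=1.5,fy=1.5,interpolation=cv2.INTER_CUBIC))
```

```text
4.05 [485.650265   153.45681626 191.42687543] [-1.79992484e+02 -2.91729254e-02 -1.60265181e+01] [-0.3  0.3  0.2 -0.1  0.6 -0.7 -0.5] [-0.67 -0.98  0.59]
```

View pics/w4.png

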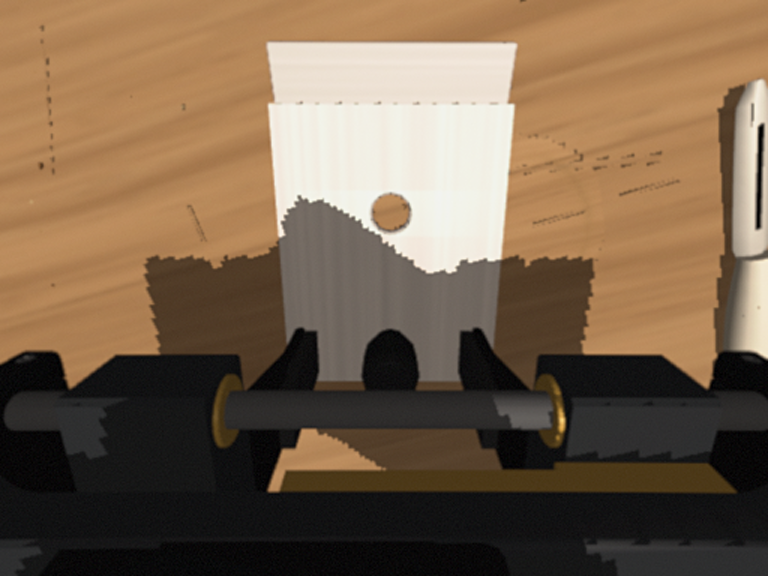

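>>> drive_tool([
  [[0, 0, 0, 0, 0, 0], [0, 0, 0, 0, 0, 0], [0, 0, 0, 0, 0, 0], [0, 0, 0, 0, 0, 0], [0, 0, 0, 0, 0, 0], [0, 0, 0, 0, 0, 0], [0, 0, 0, 0, 0, 0], [0, 0, -0.01, 0, 0, 0], [0, 0, -0.025, 0, 0, 0], [0, 0, -0.025, 0, 0, 0]],
], hand=0, force=55)

```text
clock: 5.35
tcp_pos: [485.5, 153.5, 216.0]
tool_rot: [-180.0, -0.0, -16.0]
force: [-0.7, 0.4, -1.2]
grip_width: 0.235
```

Run:
```python
from h import *
s=monitor.get_state();print(s["clock"],s["tcp_pos"],s["tool_rot"],s["qd"].round(1),s["force"].round(2))
im=grab_frame("wrist")
cv2.imwrite("pics/w5.png",cv2.resize(im,None,fx=1.5,fy=1.5,interpolation=cv2.INTER_CUBIC))
```

```text
5.35 [485.46589718 153.45416139 215.96485322] [-1.79993569e+02 -3.16452838e-03 -1.60216560e+01] [ 4.3 -7.7 -3.7 -3.4 -7.1  8.3  5.7] [-0.72  0.43 -1.25]
```

View pics/w5.png

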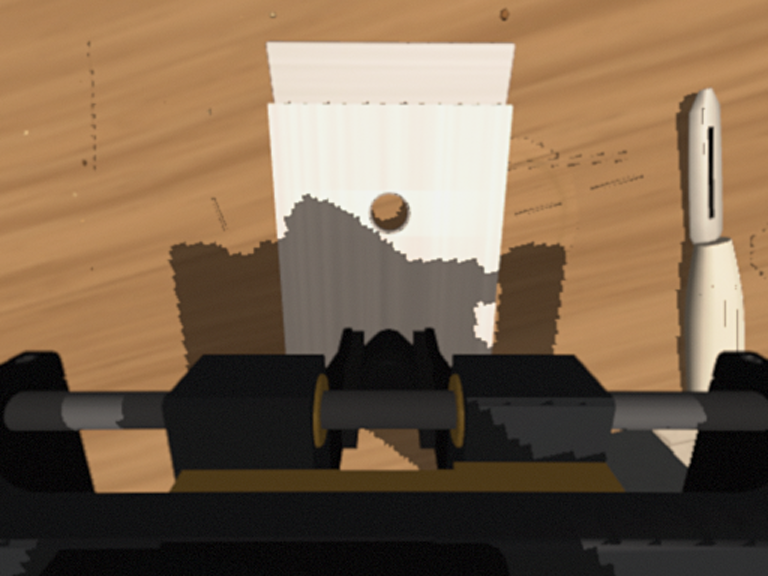

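Plate is held level: its outline is unchanged from before the lift. Now I'll carry it to above the bed's open end.

Run:
```python
from h import *
s=monitor.get_state();a=s["tcp_pos"];y=s["tool_rot"][2];print(s["clock"],a,y)
a=np.array(a); b=np.array([394,-180,270.]); m=np.array([500,-30,300.])
f=np.array([.4,.9,1.2,1.3,1.3,1.2,1,.7,.35,.1]);f=np.cumsum(f)/f.sum()
B=lambda t:(1-t)**2*a+2*t*(1-t)*m+t*t*b
print([np.hypot(*B(t)[:2]).round() for t in f])
plan([(B(t),y+(3.7-y)*t,1) for t in f])
```

```text
5.4 [486.07061026 153.76433764 217.28939735] -16.020790373390202
[np.float64(506.0), np.float64(497.0), np.float64(486.0), np.float64(474.0), np.float64(463.0), np.float64(452.0), np.float64(443.0), np.float64(437.0), np.float64(434.0), np.float64(433.0)]
[[[0.0145,0.0409,-0.019,-0.0006,-0.0014,-0.0104], [0.026,0.0925,-0.038,0,0,-0.0233], [0.0191,0.124,-0.0407,0,0,-0.0311], [0,0.1338,-0.0313,0,0,-0.0337], [-0.0217,0.1314,-0.018,0,0,-0.0337], [-0.0392,0.1174,-0.0047,0,0,-0.0311], [-0.0467,0.0938,0.0047,0,0,-0.0259], [-0.0403,0.0627,0.008,0,0,-0.0182], [-0.0226,0.0303,0.0055,0,0,-0.0091], [-0.0068,0.0085,0.0017,0,0,-0.0026]]]
```

>>> drive_tool([
  [[0.0145, 0.041, -0.019, 0, 0, -0.0104], [0.026, 0.0925, -0.038, 0, 0, -0.0233], [0.019, 0.124, -0.0407, 0, 0, -0.0311], [0, 0.134, -0.0313, 0, 0, -0.0337], [-0.0217, 0.1314, -0.018, 0, 0, -0.0337], [-0.0392, 0.1174, -0.0047, 0, 0, -0.0311], [-0.0467, 0.0938, 0.0047, 0, 0, -0.0259], [-0.0403, 0.0627, 0.008, 0, 0, -0.0182], [-0.0226, 0.0303, 0.0055, 0, 0, -0.0091], [-0.0068, 0.0085, 0.0017, 0, 0, -0.0026]],
])

```text
clock: 6.65
tcp_pos: [392.7, -181.2, 268.2]
tool_rot: [180.0, 0.0, 3.6]
force: [-0.0, 0.3, -1.9]
grip_width: 0.233
```

Run:
```python
from h import *
import pickle
s=monitor.get_state();print(s["clock"],s["tcp_pos"],s["tool_rot"],s["qd"].round(1),s["force"].round(2))
c=get_calibration("wrist");im=grab_frame("wrist");pickle.dump((c,im),open("w6.pkl","wb"))
cv2.imwrite("pics/w6.png",cv2.resize(im,None,fx=1.5,fy=1.5,interpolation=cv2.INTER_CUBIC))
s=monitor.get_state();print(s["tcp_pos"],s["tool_rot"])
```

```text
6.65 [ 392.72837558 -181.19403819  268.16679001] [1.79962238e+02 2.68073079e-03 3.59196922e+00] [ 1.3 -0.4  1.   0.6 -0.9 -0.9  6. ] [-0.    0.32 -1.89]
[ 392.87341822 -181.00288544  268.1289646 ] [1.79965013e+02 2.53161443e-03 3.63673635e+00]
```

View pics/w6.png

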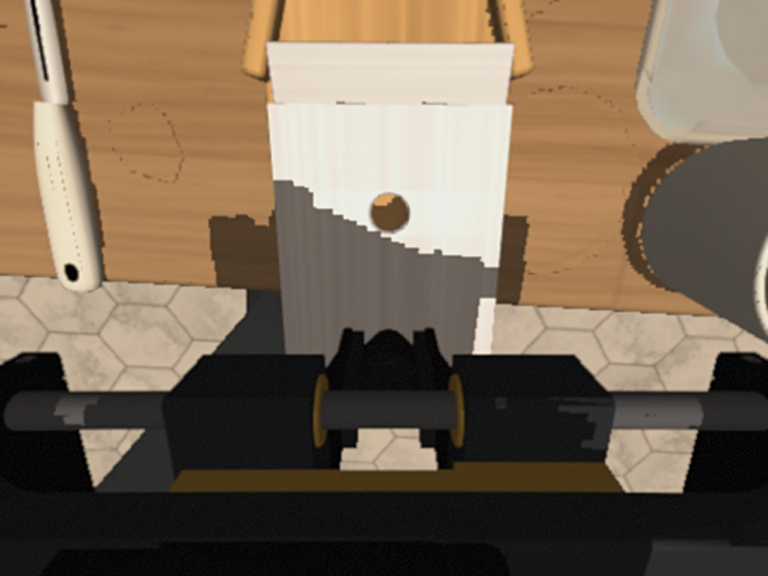

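Run:
```python
from h import *
s=monitor.get_state();a=np.array(s["tcp_pos"]);y=s["tool_rot"][2]
b=np.array([394,-180,211.])
f=np.array([.6,1,1.2,1.2,1,.7,.4,.3,.15,0.05]);f=np.cumsum(f)/f.sum()
plan([(a+(b-a)*t,y+(3.7-y)*t,1) for t in f])
```

```text
[[[0.0003,-0.0002,0.013,0.0004,0,-0.0001], [0.0005,-0.0004,0.0216,0,0,-0.0001], [0.0005,-0.0004,0.026,0,0,-0.0001], [0.0005,-0.0004,0.026,0,0,-0.0001], [0.0005,-0.0004,0.0216,0,0,-0.0001], [0.0003,-0.0002,0.0151,0,0,-0.0001], [0.0002,-0.0001,0.0087,0,0,0], [0.0001,-0.0001,0.0065,0,0,0], [0.0001,-0.0001,0.0032,0,0,0], [0,0,0.0011,0,0,0]]]
```

>>> drive_tool([
  [[0.0003, -0.0002, 0.013, 0, 0, 0], [0.0005, -0.0004, 0.0216, 0, 0, 0], [0.0005, -0.0004, 0.026, 0, 0, 0], [0.0005, -0.0004, 0.026, 0, 0, 0], [0.0005, -0.0004, 0.0216, 0, 0, 0], [0.0003, -0.0002, 0.015, 0, 0, 0], [0.0002, -0.0001, 0.0087, 0, 0, 0], [0.0001, -0.0001, 0.0065, 0, 0, 0], [0.0001, -0.0001, 0.0032, 0, 0, 0], [0, 0, 0.001, 0, 0, 0]],
])

```text
clock: 7.95
tcp_pos: [394.5, -179.6, 211.0]
tool_rot: [180.0, -0.0, 3.7]
force: [-0.8, -0.5, -1.1]
grip_width: 0.233
```

Run:
```python
from h import *
import pickle
s=monitor.get_state();print(s["clock"],s["tcp_pos"],s["tool_rot"],s["force"].round(2),s["wrist_torque"].round(2))
c=get_calibration("wrist");im=grab_frame("wrist");pickle.dump((c,im),open("w7.pkl","wb"))
cv2.imwrite("pics/w7.png",cv2.resize(im,None,fx=1.5,fy=1.5,interpolation=cv2.INTER_CUBIC))
b=grab_frame("side")[170:295,190:330];cv2.imwrite("pics/s7.png",cv2.resize(b,None,fx=4.6,fy=4.6,interpolation=cv2.INTER_CUBIC))
```

```text
7.95 [ 394.4695229  -179.56529011  211.03572632] [ 1.79984080e+02 -1.03019947e-02  3.68492003e+00] [-0.81 -0.51 -1.14] [-0.01  0.05  0.02]
```

View pics/w7.png

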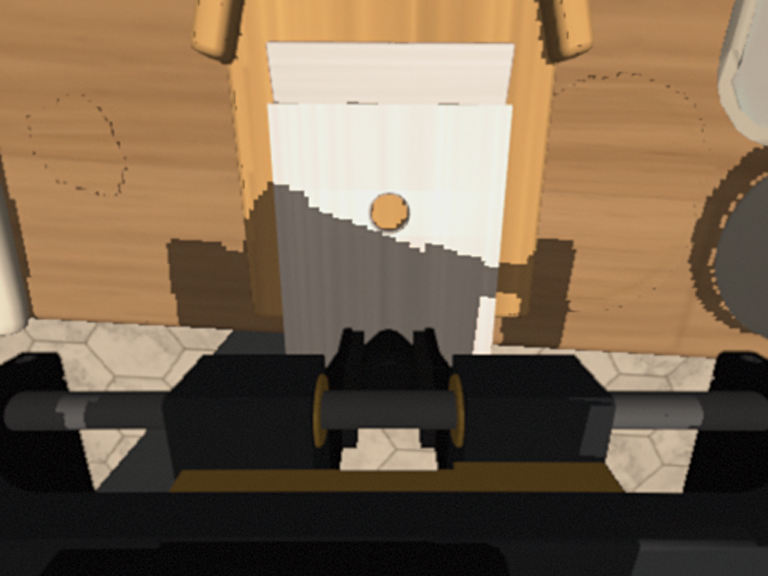

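View pics/s7.png

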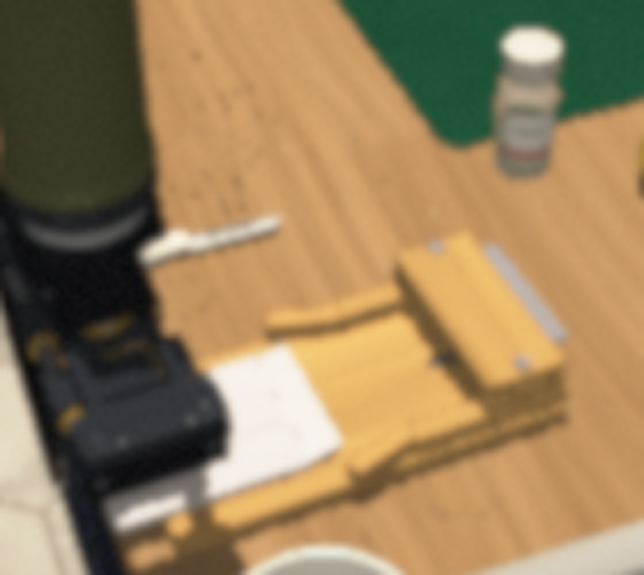

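>>> drive_tool([
  [[0, 0, 0.001, 0, 0, 0], [0, 0, 0.001, 0, 0, 0], [0, 0, 0.001, 0, 0, 0], [0, 0, 0.001, 0, 0, 0], [0, 0, 0, 0, 0, 0], [0, 0, 0, 0, 0, 0], [0, 0, 0, 0, 0, 0], [0, 0, 0, 0, 0, 0], [0, 0, 0, 0, 0, 0], [0, 0, 0, 0, 0, 0]],
])

```text
clock: 9.3
tcp_pos: [394.4, -179.5, 209.3]
tool_rot: [180.0, -0.0, 3.7]
force: [-0.1, -0.8, -0.7]
grip_width: 0.233
```

>>> drive_tool([
  [[0, 0, 0, 0, 0, 0], [0, 0, 0, 0, 0, 0], [0, 0, 0, 0, 0, 0], [0, 0, 0, 0, 0, 0], [0, 0, 0, 0, 0, 0], [0, 0, 0, 0, 0, 0], [0, 0, 0, 0, 0, 0], [0, 0, 0, 0, 0, 0], [0, 0, 0, 0, 0, 0], [0, 0, 0, 0, 0, 0]],
], hand=36, force=8)

```text
clock: 10.55
tcp_pos: [394.4, -179.5, 209.4]
tool_rot: [180.0, -0.0, 3.7]
force: [-0.1, 0.5, 0.1]
grip_width: 0.414
```

Run:
```python
from h import *
s=monitor.get_state();print(s["clock"],s["tcp_pos"],s["tool_rot"],s["force"].round(2),s["wrist_torque"].round(2),s["grip_width"]*87)
im=grab_frame("wrist");cv2.imwrite("pics/w8.png",cv2.resize(im,None,fx=1.5,fy=1.5,interpolation=cv2.INTER_CUBIC))
```

```text
10.55 [ 394.41619811 -179.53269805  209.35281767] [ 1.79993796e+02 -3.77087171e-04  3.68831831e+00] [-0.15  0.52  0.11] [ 0.02 -0.02  0.01] 36.027610058727255
```

View pics/w8.png

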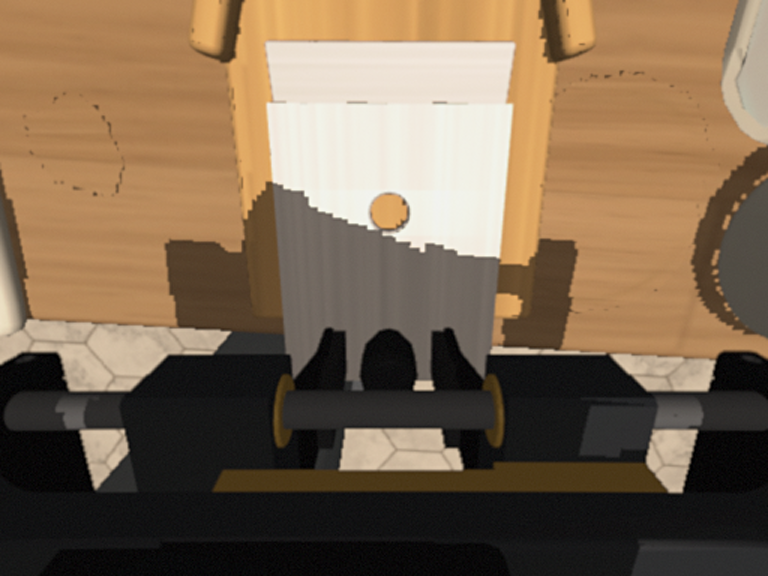

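The plate lies flat on the open end, released and centred between the bed edges (bed at about 240 to 545 px, plate at 268 to 512). There's no room to reach behind the knob here, so I'll regrip lightly for the first stretch along the bed.

>>> drive_tool([
  [[0, 0, 0, 0, 0, 0], [0, 0, 0, 0, 0, 0], [0, 0, 0, 0, 0, 0], [0, 0, 0, 0, 0, 0], [0, 0, 0, 0, 0, 0], [0.005, 0, 0, 0, 0, 0], [0.01, 0, 0, 0, 0, 0], [0.015, 0, 0, 0, 0, 0], [0.015, 0, 0, 0, 0, 0], [0.01, 0, 0, 0, 0, 0]],
], hand=15, force=8)

```text
clock: 11.85
tcp_pos: [416.9, -178.0, 209.4]
tool_rot: [-180.0, -0.0, 3.7]
force: [-0.9, 0.6, 1.1]
grip_width: 0.247
```

Run:
```python
from h import *
s=monitor.get_state();print(s["clock"],s["tcp_pos"],s["tool_rot"],s["force"].round(2),s["wrist_torque"].round(2),s["grip_width"]*87)
im=grab_frame("wrist");cv2.imwrite("pics/w9.png",cv2.resize(im,None,fx=1.5,fy=1.5,interpolation=cv2.INTER_CUBIC))
```

```text
11.85 [ 416.91833227 -178.0178061   209.35471733] [-1.79991446e+02 -8.40398355e-03  3.70572059e+00] [-0.86  0.58  1.13] [ 0.01  0.18 -0.05] 21.524320302379284
```

View pics/w9.png

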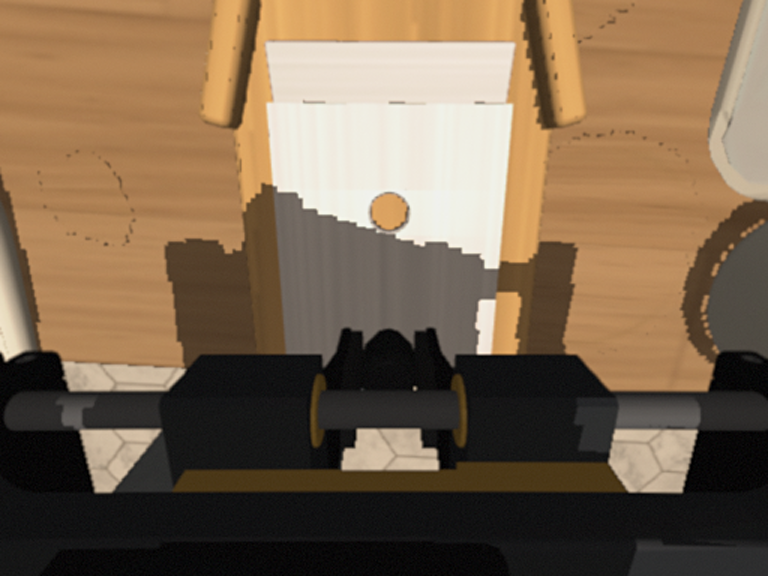

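>>> drive_tool([
  [[0.005, 0, 0, 0, 0, 0], [0.01, 0, 0, 0, 0, 0], [0.015, 0, 0, 0, 0, 0], [0.015, 0, 0, 0, 0, 0], [0.015, 0, 0, 0, 0, 0], [0.015, 0, 0, 0, 0, 0], [0.01, 0, 0, 0, 0, 0], [0.01, 0, 0, 0, 0, 0], [0.005, 0, 0, 0, 0, 0], [0, 0, 0, 0, 0, 0]],
])

```text
clock: 13.15
tcp_pos: [456.5, -175.6, 209.4]
tool_rot: [180.0, -0.0, 3.7]
force: [0.2, -0.2, 0.0]
grip_width: 0.247
```

Run:
```python
from h import *
s=monitor.get_state();print(s["clock"],s["tcp_pos"],s["tool_rot"],s["force"].round(2),s["wrist_torque"].round(2),s["grip_width"]*87)
im=grab_frame("wrist");cv2.imwrite("pics/w10.png",cv2.resize(im,None,fx=1.5,fy=1.5,interpolation=cv2.INTER_CUBIC))
```

```text
13.15 [ 456.51316269 -175.60775554  209.35120761] [ 1.79989046e+02 -4.04644601e-02  3.68552176e+00] [ 0.23 -0.2   0.03] [-0.13 -0.09 -0.1 ] 21.48128722386406
```

View pics/w10.png

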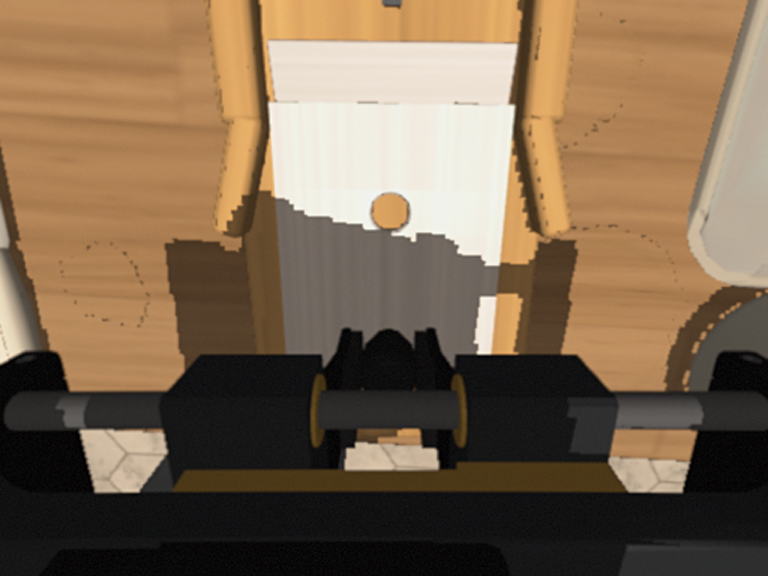

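Run:
```python
from h import *
c=get_calibration("wrist")
q=lambda p:(np.array(p,float)+.5)/1.5-.5
im=cv2.imread("pics/w10.png")
a=onz(c,[q((392,7))],18)[0];h=onz(c,[q((390,212))],23)[0];h2=onz(c,[q((390,212))],18)[0]
u=np.array([np.cos(np.radians(3.7)),np.sin(np.radians(3.7))])
print(a,h,h2,"dist hole->pin front",(a-h)[:2]@u,"-> hole->pin centre",(a-h)[:2]@u+5.5)
t=monitor.get_state()["tcp_pos"];print("tcp->hole",(h-t)[:2]@u)
cv2.imwrite("pics/w10z.png",cv2.resize(im[0:60,340:440],None,fx=6,fy=6,interpolation=cv2.INTER_NEAREST))
```

```text
[ 585.89401103 -167.02103961   18.        ] [ 514.26081004 -171.12311405   23.        ] [ 513.53092957 -171.18850105   18.        ] dist hole->pin front 71.74860639124762 -> hole->pin centre 77.24860639124762
tcp->hole 57.97987012974049
```

View pics/w10z.png

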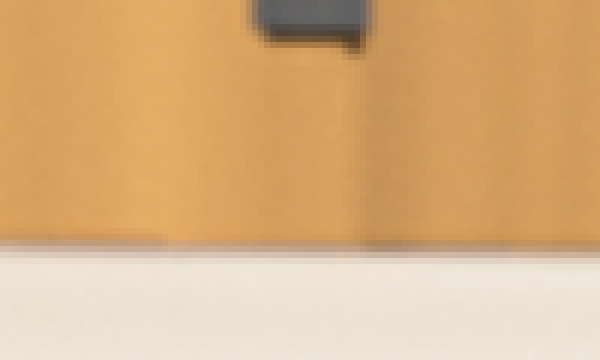

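>>> drive_tool([
  [[0, 0, 0, 0, 0, 0], [0, 0, 0, 0, 0, 0], [0, 0, 0, 0, 0, 0], [0, 0, 0, 0, 0, 0], [0, 0, 0, 0, 0, 0], [-0.01, 0, 0, 0, 0, 0], [-0.02, 0, 0, 0, 0, 0], [-0.02, 0, 0, 0, 0, 0], [-0.015, 0, 0, 0, 0, 0], [-0.006, 0, 0, 0, 0, 0]],
], hand=38)

```text
clock: 14.45
tcp_pos: [427.4, -177.5, 209.4]
tool_rot: [180.0, 0.0, 3.7]
force: [0.3, 0.7, -1.0]
grip_width: 0.438
```

Run:
```python
from h import *
s=monitor.get_state();print(s["clock"],s["tcp_pos"],s["tool_rot"],s["force"].round(2),s["wrist_torque"].round(2),s["grip_width"]*87)
im=grab_frame("wrist");cv2.imwrite("pics/w11.png",cv2.resize(im,None,fx=1.5,fy=1.5,interpolation=cv2.INTER_CUBIC))
```

```text
14.45 [ 427.38161813 -177.53412927  209.37432163] [1.79975167e+02 1.15047715e-02 3.65483929e+00] [ 0.31  0.7  -0.96] [ 0.07 -0.03 -0.  ] 38.07971298399215
```

View pics/w11.png

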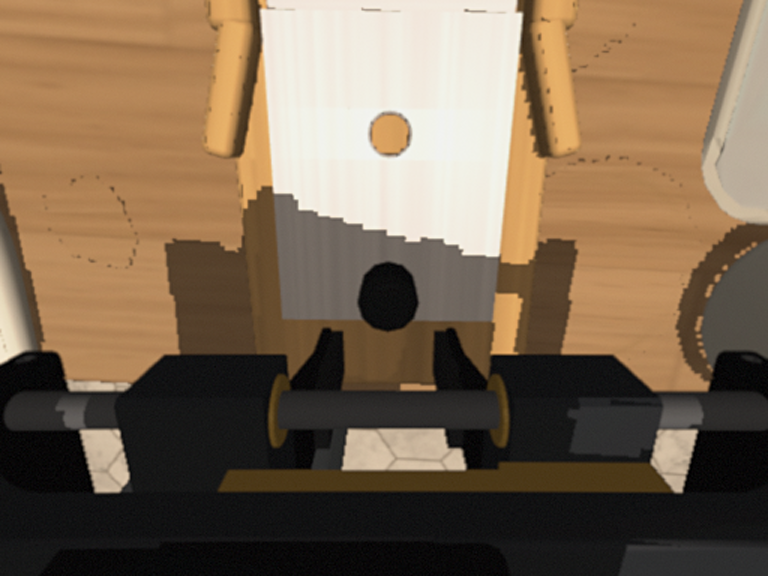

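>>> drive_tool([
  [[0, 0, 0, 0, 0, 0], [0, 0, 0, 0, 0, 0], [0, 0, 0, 0, 0, 0], [0, 0, 0, 0, 0, 0], [0, 0, 0, 0, 0, 0], [0, 0, 0, 0, 0, 0], [0.005, 0, 0, 0, 0, 0], [0.01, 0, 0, 0, 0, 0], [0.01, 0, 0, 0, 0, 0], [0.01, 0, 0, 0, 0, 0]],
], hand=12, force=30)

```text
clock: 15.75
tcp_pos: [442.2, -176.4, 209.3]
tool_rot: [-180.0, 0.0, 3.7]
force: [-0.2, -0.6, -0.0]
grip_width: 0.142
```

Run:
```python
from h import *
s=monitor.get_state();print(s["clock"],s["tcp_pos"],s["tool_rot"],s["force"].round(2),s["wrist_torque"].round(2),s["grip_width"]*87)
im=grab_frame("wrist");cv2.imwrite("pics/w12.png",cv2.resize(im,None,fx=1.5,fy=1.5,interpolation=cv2.INTER_CUBIC))
```

```text
15.75 [ 442.15745898 -176.44441002  209.29397178] [-1.79994934e+02  2.09336573e-02  3.68853710e+00] [-0.16 -0.6  -0.03] [0.02 0.17 0.02] 12.325753056450926
```

View pics/w12.png

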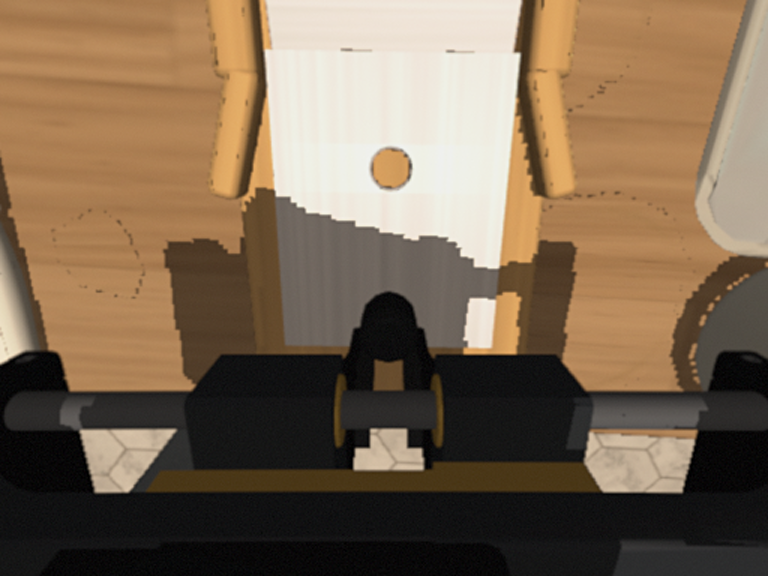

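>>> drive_tool([
  [[0.01, 0, 0, 0, 0, 0], [0.0125, 0, 0, 0, 0, 0], [0.015, 0, 0, 0, 0, 0], [0.015, 0, 0, 0, 0, 0], [0.015, 0, 0, 0, 0, 0], [0.015, 0, 0, 0, 0, 0], [0.0125, 0, 0, 0, 0, 0], [0.0125, 0, 0, 0, 0, 0], [0.01, 0, 0, 0, 0, 0], [0.0075, 0, 0, 0, 0, 0]],
])

```text
clock: 17.05
tcp_pos: [492.0, -173.4, 209.3]
tool_rot: [180.0, 0.0, 3.7]
force: [-0.6, -0.1, 0.2]
grip_width: 0.137
```

```bash
cat > st.py <<'E'
from h import *
import sys
s=monitor.get_state();t=s["tcp_pos"];a=np.radians(3.7)
d=np.array([t[0]-528.6,t[1]+171.2]);x=d@[np.cos(a),np.sin(a)]
print(round(s["clock"],2),t.round(2),s["tool_rot"].round(2),"F",s["force"].round(2),"T",s["wrist_torque"].round(2),round(s["grip_width"]*87,1),"xs",x.round(1),"hole",(x+75.7).round(1))
im=grab_frame("wrist")
cv2.imwrite(f"pics/{sys.argv[1]}.png",cv2.resize(im[:260,120:400],None,fx=2.5,fy=2.2,interpolation=cv2.INTER_CUBIC) if len(sys.argv)<3 else im)
E
python3 st.py w13
```

```text
17.05 [ 491.98 -173.36  209.32] [1.7999e+02 1.0000e-02 3.6800e+00] F [-0.64 -0.07  0.24] T [-0.15  0.16 -0.01] 11.9 xs -36.7 hole 39.0
```

View pics/w13.png

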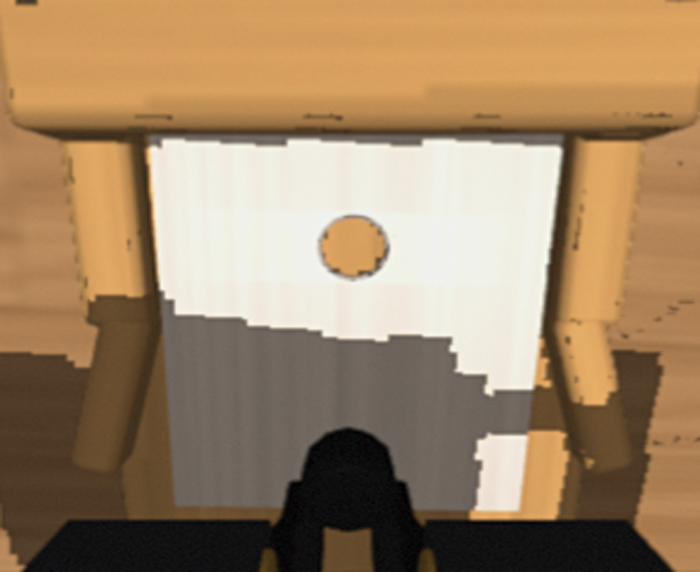

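Run:
```python
from h import *
a=cv2.imread("pics/w12.png");a=cv2.resize(a,(512,384),interpolation=cv2.INTER_AREA)
b=cv2.imread("pics/w13.png");b=cv2.resize(b,(280,260),interpolation=cv2.INTER_AREA)
A=a[:260,120:400]
for r in [80,90,95,112,120,125]:
    for n,i in (("A",A),("B",b)):
        s=i[r].astype(int); w=np.where((s.min(1)>200))[0]
        print(r,n,w.min(),w.max(),w.max()-w.min())
def hole(i):
    h=i[90:135,120:165].astype(int);m=((h[:,:,0]<150)).astype(np.uint8);M=cv2.moments(m,True);return m.sum(),M['m10']/M['m00'],M['m01']/M['m00']
print(hole(A),hole(b))
s=grab_frame("side")[170:295,190:330];cv2.imwrite("pics/s13.png",cv2.resize(s,None,fx=4.6,fy=4.6,interpolation=cv2.INTER_CUBIC))
```

```text
80 A 60 221 161
80 B 61 222 161
90 A 61 220 159
90 B 62 221 159
95 A 61 219 158
95 B 62 220 158
112 A 62 218 156
112 B 63 218 155
120 A 63 217 154
120 B 64 217 153
125 A 63 216 153
125 B 64 217 153
(np.uint64(607), 20.41350906095552, 21.86820428336079) (np.uint64(611), 21.16530278232406, 21.92798690671031)
```

View pics/s13.png

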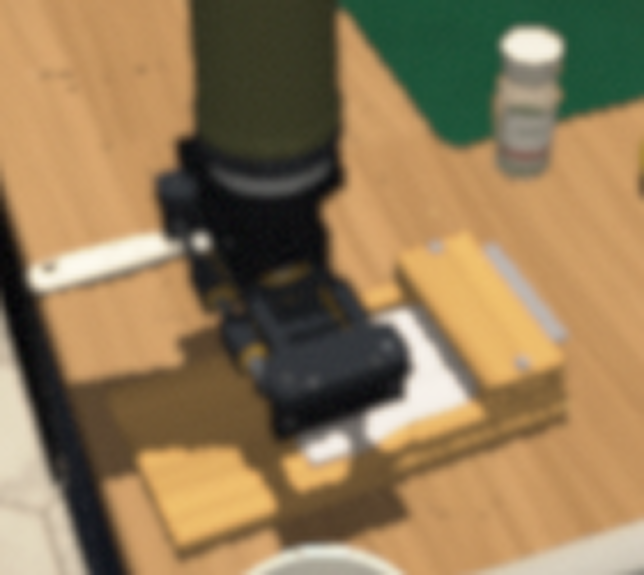

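The plate's pixel width is unchanged between w12 and w13, so it isn't riding up yet. I'll continue gently.

>>> drive_tool([
  [[0.003, 0, 0, 0, 0, 0], [0.005, 0, 0, 0, 0, 0], [0.006, 0, 0, 0, 0, 0], [0.006, 0, 0, 0, 0, 0], [0.006, 0, 0, 0, 0, 0], [0.006, 0, 0, 0, 0, 0], [0.005, 0, 0, 0, 0, 0], [0.004, 0, 0, 0, 0, 0], [0.003, 0, 0, 0, 0, 0], [0, 0, 0, 0, 0, 0]],
])

```text
clock: 18.4
tcp_pos: [509.7, -172.2, 209.4]
tool_rot: [180.0, -0.1, 3.7]
force: [-0.9, -1.6, 0.3]
grip_width: 0.142
```

```bash
cat >> st.py <<'E'
def W(i):
    o=[]
    for r in (90,95,112,120,125):
        v=i[r,120:400].astype(int);w=np.where(v.min(1)>200)[0];o.append((int(w.min()),int(w.max()),int(w.max()-w.min())) if len(w) else None)
    h=i[90:135,240:285].astype(int);m=(h[:,:,0]<150).astype(np.uint8);M=cv2.moments(m,True)
    return o,int(m.sum()),round(M['m10']/M['m00'],2),round(M['m01']/M['m00'],2)
print(W(im))
E
python3 st.py w14
```

```text
18.4 [ 509.74 -172.17  209.4 ] [ 1.7999e+02 -6.0000e-02  3.6900e+00] F [-0.89 -1.64  0.32] T [-0.31  0.12 -0.02] 12.4 xs -18.9 hole 56.8
([None, None, (62, 220, 158), (63, 220, 157), (63, 219, 156)], 1070, 21.87, 13.93)
```

View pics/w14.png

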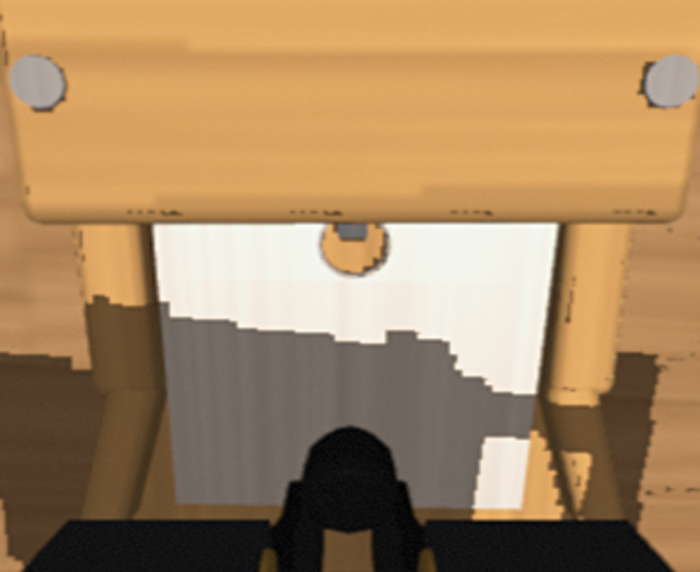

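Width grew by about 2% between hole x=39 and x=57, so the nose has climbed the pin in that stretch. That puts the pin at roughly x=93–101. The grey mark under the bridge front is something else.

>>> drive_tool([
  [[0.002, 0, 0, 0, 0, 0], [0.004, 0, 0, 0, 0, 0], [0.004, 0, 0, 0, 0, 0], [0.005, 0, 0, 0, 0, 0], [0.005, 0, 0, 0, 0, 0], [0.004, 0, 0, 0, 0, 0], [0.004, 0, 0, 0, 0, 0], [0.003, 0, 0, 0, 0, 0], [0.002, 0, 0, 0, 0, 0], [0, 0, 0, 0, 0, 0]],
])

```text
clock: 19.7
tcp_pos: [522.6, -171.4, 209.4]
tool_rot: [180.0, -0.0, 3.7]
force: [-0.4, -3.1, 0.3]
grip_width: 0.142
```

```bash
python3 st.py w15
```

```text
19.7 [ 522.62 -171.45  209.41] [ 1.7998e+02 -1.0000e-02  3.6800e+00] F [-0.42 -3.12  0.27] T [-0.55  0.21 -0.08] 12.4 xs -6.0 hole 69.7
([None, None, None, None, None], 1800, 22.0, 19.5)
```

View pics/w15.png

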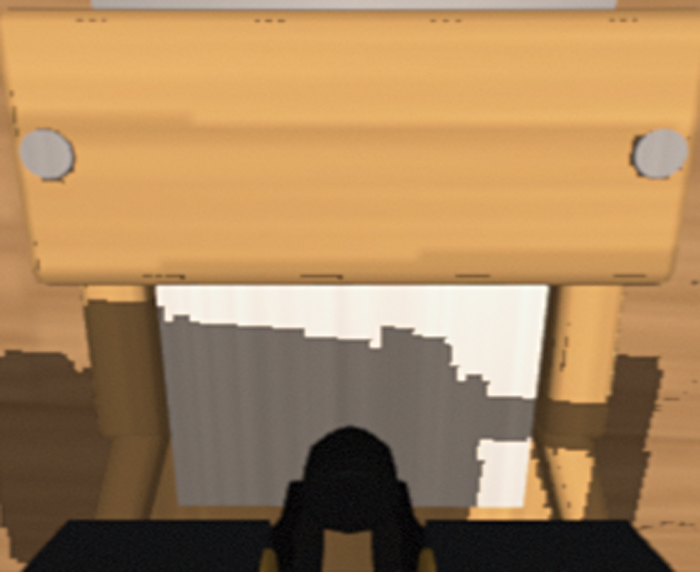

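>>> drive_tool([
  [[0.002, 0.001, 0, 0, 0, 0], [0.003, 0.001, 0, 0, 0, 0], [0.004, 0.0005, 0, 0, 0, 0], [0.005, 0.0003, 0, 0, 0, 0], [0.005, 0.0003, 0, 0, 0, 0], [0.004, 0.0002, 0, 0, 0, 0], [0.003, 0.0002, 0, 0, 0, 0], [0.002, 0, 0, 0, 0, 0], [0.001, 0, 0, 0, 0, 0], [0, 0, 0, 0, 0, 0]],
])

```text
clock: 21.0
tcp_pos: [534.2, -171.8, 209.3]
tool_rot: [-180.0, -0.0, 3.7]
force: [-0.5, -0.7, -0.1]
grip_width: 0.138
```

```bash
python3 st.py w16
```

```text
21.0 [ 534.22 -171.76  209.3 ] [-179.99   -0.      3.7 ] F [-0.46 -0.72 -0.12] T [-0.01  0.11 -0.  ] 12.0 xs 5.6 hole 81.3
([None, None, None, None, None], 2025, 22.0, 22.0)
```

View pics/w16.png

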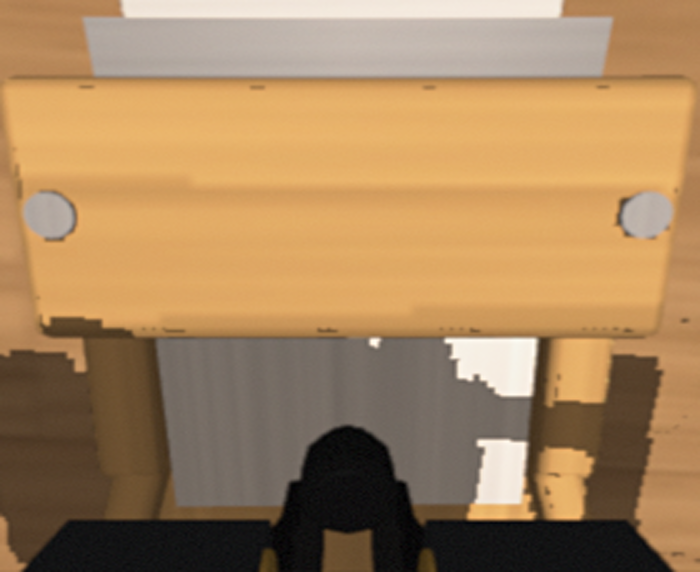

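>>> drive_tool([
  [[0.001, 0, 0, 0, 0, 0], [0.002, 0, 0, 0, 0, 0], [0.002, 0.0001, 0, 0, 0, 0], [0.002, 0.0001, 0, 0, 0, 0], [0.002, 0.0001, 0, 0, 0, 0], [0.002, 0, 0, 0, 0, 0], [0.0015, 0, 0, 0, 0, 0], [0.001, 0, 0, 0, 0, 0], [0, 0, 0, 0, 0, 0], [0, 0, 0, 0, 0, 0]],
])

```text
clock: 22.3
tcp_pos: [539.7, -171.7, 209.4]
tool_rot: [180.0, -0.0, 3.7]
force: [-0.2, 0.5, 1.3]
grip_width: 0.137
```

```bash
python3 st.py w17
```

```text
22.3 [ 539.65 -171.69  209.36] [ 1.7999e+02 -1.0000e-02  3.6900e+00] F [-0.24  0.47  1.3 ] T [0.13 0.05 0.02] 11.9 xs 11.0 hole 86.7
([None, None, None, None, None], 2025, 22.0, 22.0)
```

>>> drive_tool([
  [[0.001, 0, 0, 0, 0, 0], [0.001, 0, 0, 0, 0, 0], [0.001, 0, 0, 0, 0, 0], [0.001, 0, 0, 0, 0, 0], [0.001, 0, 0, 0, 0, 0], [0.001, 0, 0, 0, 0, 0], [0, 0, 0, 0, 0, 0], [0, 0, 0, 0, 0, 0], [0, 0, 0, 0, 0, 0], [0, 0, 0, 0, 0, 0]],
])

```text
clock: 23.6
tcp_pos: [542.0, -171.6, 209.3]
tool_rot: [180.0, -0.0, 3.7]
force: [-0.8, 1.0, 0.6]
grip_width: 0.138
```

```bash
python3 st.py w18
```

```text
23.6 [ 542.01 -171.56  209.34] [179.99  -0.     3.69] F [-0.76  0.98  0.62] T [ 0.07  0.13 -0.01] 12.0 xs 13.4 hole 89.1
([None, None, None, None, None], 2025, 22.0, 22.0)
```

View pics/w18.png

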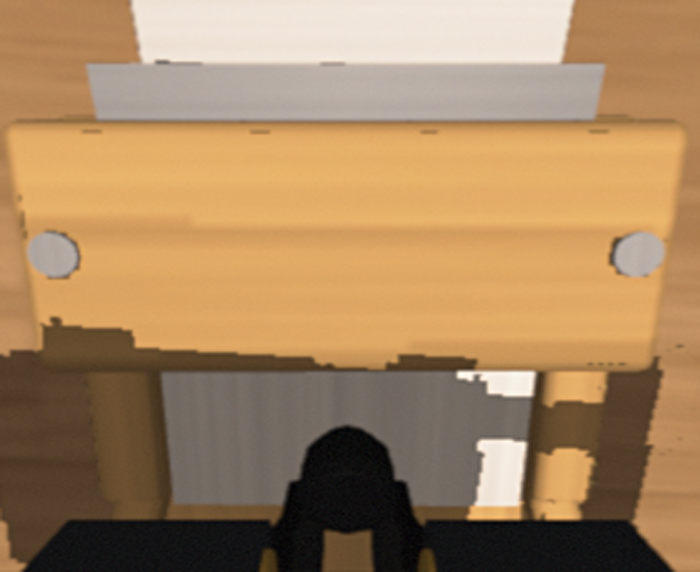

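>>> drive_tool([
  [[0.001, 0, 0, 0, 0, 0], [0.001, 0, 0, 0, 0, 0], [0.001, 0, 0, 0, 0, 0], [0.001, 0, 0, 0, 0, 0], [0.001, 0, 0, 0, 0, 0], [0.001, 0, 0, 0, 0, 0], [0, 0, 0, 0, 0, 0], [0, 0, 0, 0, 0, 0], [0, 0, 0, 0, 0, 0], [0, 0, 0, 0, 0, 0]],
])

```text
clock: 24.9
tcp_pos: [544.4, -171.4, 209.4]
tool_rot: [180.0, -0.0, 3.7]
force: [-0.5, -0.3, -0.2]
grip_width: 0.137
```

```bash
python3 st.py w19
```

```text
24.9 [ 544.41 -171.4   209.36] [ 1.7999e+02 -1.0000e-02  3.6900e+00] F [-0.52 -0.31 -0.16] T [ 0.06  0.12 -0.06] 11.9 xs 15.8 hole 91.5
([None, None, None, None, None], 2025, 22.0, 22.0)
```

>>> drive_tool([
  [[0.001, 0, 0, 0, 0, 0], [0.001, 0, 0, 0, 0, 0], [0.001, 0, 0, 0, 0, 0], [0.001, 0, 0, 0, 0, 0], [0.001, 0, 0, 0, 0, 0], [0.001, 0, 0, 0, 0, 0], [0, 0, 0, 0, 0, 0], [0, 0, 0, 0, 0, 0], [0, 0, 0, 0, 0, 0], [0, 0, 0, 0, 0, 0]],
])

```text
clock: 26.2
tcp_pos: [546.8, -171.3, 209.4]
tool_rot: [180.0, -0.0, 3.7]
force: [-0.6, -0.5, -0.0]
grip_width: 0.138
```

```bash
python3 st.py w20
```

```text
26.2 [ 546.81 -171.28  209.38] [ 1.7999e+02 -1.0000e-02  3.6800e+00] F [-0.56 -0.5  -0.05] T [-0.02 -0.02 -0.03] 12.0 xs 18.2 hole 93.9
([None, None, None, None, None], 2025, 22.0, 22.0)
```

View pics/w20.png

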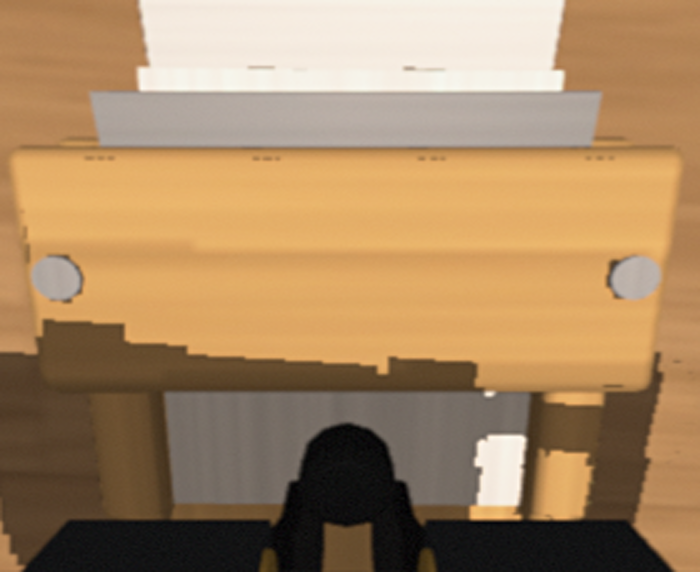

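Run:
```python
from h import *
for n in ["w13","w16","w17","w18","w19","w20"]:
    i=cv2.resize(cv2.imread(f"pics/{n}.png"),(280,260),interpolation=cv2.INTER_AREA).astype(int)
    k=i[150:235,138].max(1); d=np.where(k<40)[0]
    print(n,"knobtop row",150+d.min() if len(d) else None, [ (int(np.where(i[r].min(1)>190)[0].min()),int(np.where(i[r].min(1)>190)[0].max())) for r in (5,15,34) if (i[r].min(1)>190).any()])
i=cv2.resize(cv2.imread("pics/w19.png"),None,fx=1,fy=1);cv2.imwrite("pics/w19b.png",i)
```

```text
w13 knobtop row 195 []
w16 knobtop row 194 [(50, 223)]
w17 knobtop row 194 [(53, 226), (54, 224)]
w18 knobtop row 194 [(54, 227), (55, 225)]
w19 knobtop row 194 [(54, 227), (55, 225), (53, 228)]
w20 knobtop row 193 [(57, 223), (58, 222), (56, 224)]
```

View pics/w19b.png

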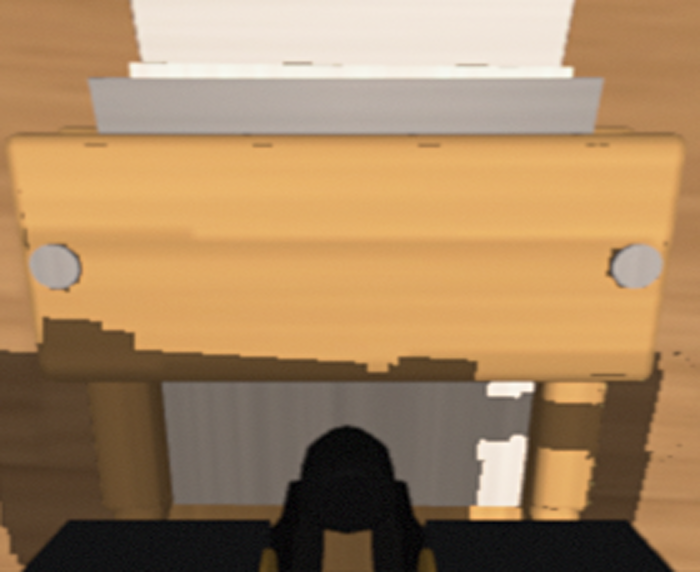

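Between w19 and w20 the nose width dropped from 173 to 166 px, which matches the flat reference. The plate has fallen over the pin. One very small nudge will confirm the catch by force.

>>> drive_tool([
  [[0.0005, 0, 0, 0, 0, 0], [0.0005, 0, 0, 0, 0, 0], [0.0005, 0, 0, 0, 0, 0], [0.0005, 0, 0, 0, 0, 0], [0.0005, 0, 0, 0, 0, 0], [0.0005, 0, 0, 0, 0, 0], [0, 0, 0, 0, 0, 0], [0, 0, 0, 0, 0, 0], [0, 0, 0, 0, 0, 0], [0, 0, 0, 0, 0, 0]],
])

```text
clock: 27.5
tcp_pos: [548.0, -171.1, 209.3]
tool_rot: [180.0, 0.0, 3.7]
force: [-0.5, -0.9, -0.5]
grip_width: 0.141
```

```bash
python3 st.py w21
python3 - <<'E'
from h import *
for n in ["w20","w21"]:
    i=cv2.resize(cv2.imread(f"pics/{n}.png"),(280,260),interpolation=cv2.INTER_AREA).astype(int)
    k=i[150:235,138].max(1); d=np.where(k<40)[0]
    print(n,"knobtop row",150+d.min() if len(d) else None, [ (int(np.where(i[r].min(1)>190)[0].min()),int(np.where(i[r].min(1)>190)[0].max())) for r in (5,15,34) if (i[r].min(1)>190).any()])
E
```

```text
27.5 [ 547.97 -171.15  209.33] [179.99   0.     3.69] F [-0.51 -0.88 -0.45] T [-0.    0.01  0.  ] 12.2 xs 19.3 hole 95.0
([None, None, None, None, None], 2025, 22.0, 22.0)
w20 knobtop row 193 [(57, 223), (58, 222), (56, 224)]
w21 knobtop row 195 [(57, 224), (58, 222), (56, 220)]
```

View pics/w21.png

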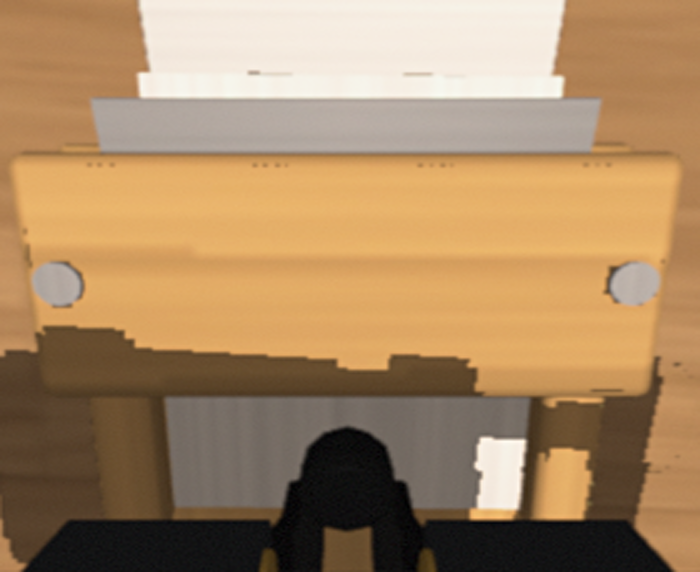

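>>> drive_tool([
  [[0.0005, 0, 0, 0, 0, 0], [0.0005, 0, 0, 0, 0, 0], [0.0005, 0, 0, 0, 0, 0], [0.0005, 0, 0, 0, 0, 0], [0.0005, 0, 0, 0, 0, 0], [0, 0, 0, 0, 0, 0], [0, 0, 0, 0, 0, 0], [0, 0, 0, 0, 0, 0], [0, 0, 0, 0, 0, 0], [0, 0, 0, 0, 0, 0]],
])

```text
clock: 28.8
tcp_pos: [549.0, -171.1, 209.3]
tool_rot: [180.0, -0.0, 3.7]
force: [-0.6, 0.6, -0.2]
grip_width: 0.136
```

```bash
python3 st.py w22
python3 - <<'E'
from h import *
for n in ["w12","w20","w21","w22"]:
    i=cv2.imread(f"pics/{n}.png")
    i=cv2.resize(i,(512,384),interpolation=cv2.INTER_AREA)[:260,120:400] if n=="w12" else cv2.resize(i,(280,260),interpolation=cv2.INTER_AREA)
    i=i.astype(int)
    k=i[150:235,138].max(1); d=np.where(k<40)[0]
    # plate rear edge row at col 65..90; blade/ crease
    g=i[:,75].sum(1)
    j=200+np.argmax(np.abs(np.diff(g[200:234])))
    print(n,"knobtop",150+d.min(),"rear edge",j,g[205:234:4], [ (int(np.where(i[r].min(1)>190)[0].min()),int(np.where(i[r].min(1)>190)[0].max())) for r in (5,15) if (i[r].min(1)>190).any()])
E
```

```text
28.8 [ 548.99 -171.1   209.35] [180.    -0.     3.69] F [-0.58  0.57 -0.21] T [0.01 0.04 0.01] 11.9 xs 20.4 hole 96.1
([None, None, None, None, None], 2025, 22.0, 22.0)
w12 knobtop 195 rear edge 230 [303 301 299 298 301 298 295 234] [(59, 225), (60, 223)]
w20 knobtop 193 rear edge 228 [324 321 322 324 318 321 256 244] [(57, 223), (58, 222)]
w21 knobtop 195 rear edge 229 [324 320 323 321 324 322 318 244] [(57, 224), (58, 222)]
w22 knobtop 195 rear edge 229 [326 326 326 321 322 322 314 245] [(57, 224), (58, 223)]
```

>>> drive_tool([
  [[0.0005, 0, 0, 0, 0, 0], [0.0005, 0, 0, 0, 0, 0], [0.0005, 0, 0, 0, 0, 0], [0.0005, 0, 0, 0, 0, 0], [0.0005, 0, 0, 0, 0, 0], [0.0005, 0, 0, 0, 0, 0], [0, 0, 0, 0, 0, 0], [0, 0, 0, 0, 0, 0], [0, 0, 0, 0, 0, 0], [0, 0, 0, 0, 0, 0]],
])

```text
clock: 30.1
tcp_pos: [550.2, -171.0, 209.3]
tool_rot: [180.0, -0.0, 3.7]
force: [-0.5, -0.5, 0.1]
grip_width: 0.137
```

```bash
python3 st.py w23
```

```text
30.1 [ 550.18 -171.04  209.34] [179.99  -0.     3.68] F [-0.48 -0.53  0.11] T [ 0.06  0.06 -0.05] 11.9 xs 21.5 hole 97.2
([None, None, None, None, None], 2025, 22.0, 22.0)
```

>>> drive_tool([
  [[0.0005, 0, 0, 0, 0, 0], [0.0005, 0, 0, 0, 0, 0], [0.0005, 0, 0, 0, 0, 0], [0.0005, 0, 0, 0, 0, 0], [0.0005, 0, 0, 0, 0, 0], [0.0005, 0, 0, 0, 0, 0], [0, 0, 0, 0, 0, 0], [0, 0, 0, 0, 0, 0], [0, 0, 0, 0, 0, 0], [0, 0, 0, 0, 0, 0]],
])

```text
clock: 31.4
tcp_pos: [551.4, -170.9, 209.3]
tool_rot: [180.0, -0.0, 3.7]
force: [0.1, -0.2, -0.1]
grip_width: 0.138
```

```bash
python3 st.py w24;  python3 - <<'E'
from h import *
for n in ["w20","w21","w22","w23","w24"]:
    i=cv2.resize(cv2.imread(f"pics/{n}.png"),(280,260),interpolation=cv2.INTER_AREA).astype(int)
    print(n,[ (int(np.where(i[r].min(1)>190)[0].min()),int(np.where(i[r].min(1)>190)[0].max())) for r in (5,15)], i[20:60:1,110].min(1)[8:30])
E
```

```text
31.4 [ 551.39 -170.94  209.35] [180.    -0.     3.69] F [ 0.07 -0.22 -0.08] T [0.06 0.12 0.01] 12.0 xs 22.8 hole 98.5
([None, None, None, None, None], 2025, 22.0, 22.0)
w20 [(57, 223), (58, 222)] [224 221 216 223 229 229 228 228 228 229 229 231 227 191 158 159 164 164
 163 164 162 163]
w21 [(57, 224), (58, 222)] [223 225 224 224 217 201 212 227 230 229 229 229 230 231 232 226 193 158
 160 163 163 164]
w22 [(57, 224), (58, 223)] [223 225 224 223 223 224 228 229 229 229 229 228 229 230 230 230 230 231
 217 181 158 160]
w23 [(57, 224), (58, 223)] [223 224 224 223 223 224 227 229 229 229 230 230 229 230 230 230 229 230
 230 232 231 219]
w24 [(57, 224), (58, 223)] [224 225 224 223 223 224 228 229 229 230 230 229 230 230 231 230 230 230
 231 231 230 231]
```

View pics/w24.png

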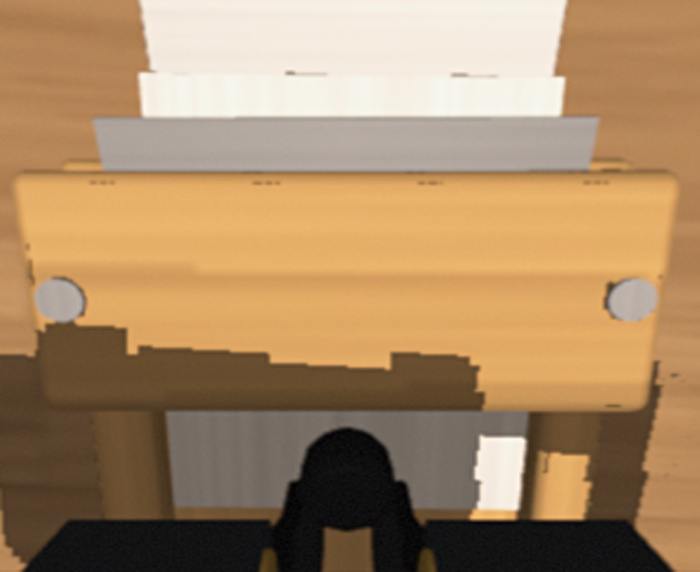

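>>> drive_tool([
  [[0.0005, 0, 0, 0, 0, 0], [0.0005, 0, 0, 0, 0, 0], [0.0005, 0, 0, 0, 0, 0], [0.0005, 0, 0, 0, 0, 0], [0, 0, 0, 0, 0, 0], [0, 0, 0, 0, 0, 0], [0, 0, 0, 0, 0, 0], [0, 0, 0, 0, 0, 0], [0, 0, 0, 0, 0, 0], [0, 0, 0, 0, 0, 0]],
])

```text
clock: 32.7
tcp_pos: [552.2, -170.9, 209.3]
tool_rot: [180.0, 0.0, 3.7]
force: [-0.3, 0.0, -0.5]
grip_width: 0.138
```

```bash
python3 st.py w25;  python3 - <<'E'
from h import *
for n in ["w24","w25"]:
    i=cv2.resize(cv2.imread(f"pics/{n}.png"),(280,260),interpolation=cv2.INTER_AREA).astype(int)
    k=i[150:235,138].max(1); d=np.where(k<40)[0]
    print(n,150+d.min(),[ (int(np.where(i[r].min(1)>190)[0].min()),int(np.where(i[r].min(1)>190)[0].max())) for r in (5,15)], i[224:234,75].sum(1), i[20:60:1,110].min(1)[8:35])
E
```

```text
32.7 [ 552.17 -170.89  209.33] [180.     0.     3.68] F [-0.32  0.02 -0.47] T [-0.01  0.07  0.01] 12.0 xs 23.5 hole 99.2
([None, None, None, None, None], 2025, 22.0, 22.0)
w24 195 [(57, 224), (58, 223)] [321 316 317 324 322 312 283 249 242 245] [224 225 224 223 223 224 228 229 229 230 230 229 230 230 231 230 230 230
 231 231 230 231 232 230 208 165 151]
w25 195 [(57, 224), (58, 223)] [323 323 324 322 322 318 287 252 241 245] [224 224 224 223 223 224 228 230 229 229 230 230 229 230 230 230 231 230
 230 231 231 230 230 231 232 231 210]
```

>>> drive_tool([
  [[0.0005, 0, 0, 0, 0, 0], [0.0005, 0, 0, 0, 0, 0], [0.0005, 0, 0, 0, 0, 0], [0.0005, 0, 0, 0, 0, 0], [0.0005, 0, 0, 0, 0, 0], [0, 0, 0, 0, 0, 0], [0, 0, 0, 0, 0, 0], [0, 0, 0, 0, 0, 0], [0, 0, 0, 0, 0, 0], [0, 0, 0, 0, 0, 0]],
])

```text
clock: 34.0
tcp_pos: [553.1, -170.9, 209.3]
tool_rot: [180.0, 0.0, 3.7]
force: [-1.8, -0.6, -0.7]
grip_width: 0.139
```

```bash
python3 st.py w26;  python3 - <<'E'
from h import *
for n in ["w25","w26"]:
    i=cv2.resize(cv2.imread(f"pics/{n}.png"),(280,260),interpolation=cv2.INTER_AREA).astype(int)
    k=i[150:235,138].max(1); d=np.where(k<40)[0]
    print(n,150+d.min(),[ (int(np.where(i[r].min(1)>190)[0].min()),int(np.where(i[r].min(1)>190)[0].max())) for r in (5,15)], i[224:234,75].sum(1), i[20:60:1,110].min(1)[8:38])
E
```

```text
34.0 [ 553.09 -170.85  209.29] [1.80e+02 2.00e-02 3.68e+00] F [-1.8  -0.61 -0.67] T [ 0.    0.33 -0.04] 12.1 xs 24.5 hole 100.2
([None, None, None, None, None], 2025, 22.0, 22.0)
w25 195 [(57, 224), (58, 223)] [323 323 324 322 322 318 287 252 241 245] [224 224 224 223 223 224 228 230 229 229 230 230 229 230 230 230 231 230
 230 231 231 230 230 231 232 231 210 164 150 159]
w26 195 [(57, 224), (58, 223)] [320 321 323 321 320 321 298 256 241 247] [223 224 225 225 223 223 226 229 229 230 229 230 230 230 230 230 231 231
 231 230 230 231 231 230 231 230 232 232 221 185]
```

View pics/w26.png

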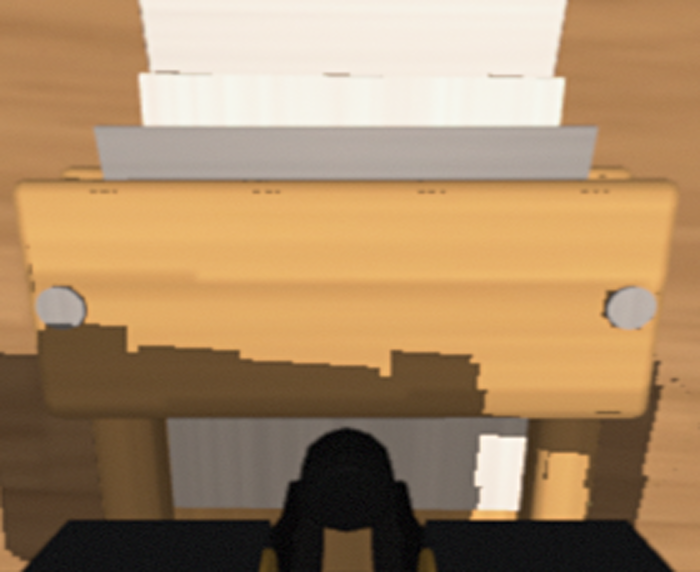

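>>> drive_tool([
  [[0.0005, 0, 0, 0, 0, 0], [0.0005, 0, 0, 0, 0, 0], [0.0005, 0, 0, 0, 0, 0], [0, 0, 0, 0, 0, 0], [0, 0, 0, 0, 0, 0], [0, 0, 0, 0, 0, 0], [0, 0, 0, 0, 0, 0], [0, 0, 0, 0, 0, 0], [0, 0, 0, 0, 0, 0], [0, 0, 0, 0, 0, 0]],
])

```text
clock: 35.3
tcp_pos: [553.5, -170.8, 209.2]
tool_rot: [-180.0, 0.0, 3.7]
force: [-5.8, -0.4, 2.1]
grip_width: 0.139
```

```bash
python3 st.py w27;  python3 - <<'E'
from h import *
for n in ["w26","w27"]:
    i=cv2.resize(cv2.imread(f"pics/{n}.png"),(280,260),interpolation=cv2.INTER_AREA).astype(int)
    print(n,[ (int(np.where(i[r].min(1)>190)[0].min()),int(np.where(i[r].min(1)>190)[0].max())) for r in (5,15)], i[224:234,75].sum(1), i[20:60:1,110].min(1)[8:38])
E
```

```text
35.3 [ 553.53 -170.83  209.2 ] [-1.80e+02  5.00e-02  3.68e+00] F [-5.78 -0.39  2.11] T [-0.02  1.1   0.07] 12.1 xs 24.9 hole 100.6
([None, None, None, None, None], 2025, 22.0, 22.0)
w26 [(57, 224), (58, 223)] [320 321 323 321 320 321 298 256 241 247] [223 224 225 225 223 223 226 229 229 230 229 230 230 230 230 230 231 231
 231 230 230 231 231 230 231 230 232 232 221 185]
w27 [(57, 224), (58, 223)] [323 325 321 322 321 325 311 258 236 245] [223 225 224 224 223 223 226 229 230 229 229 229 230 230 230 230 231 230
 230 230 230 230 231 231 231 231 231 232 231 210]
```

Push force jumped to −5.8 N with the plate still flat, so the pin has caught it. I'll back off and rise now.

>>> drive_tool([
  [[-0.005, 0, 0, 0, 0, 0], [-0.015, 0, 0, 0, 0, 0], [-0.02, 0, 0, 0, 0, 0], [-0.02, 0, 0, 0, 0, 0], [-0.015, 0, 0, 0, 0, 0], [-0.005, 0, -0.01, 0, 0, 0], [0, 0, -0.04, 0, 0, 0], [0, 0, -0.07, 0, 0, 0], [0, 0, -0.06, 0, 0, 0], [0, 0, -0.03, 0, 0, 0]],
])

```text
clock: 36.6
tcp_pos: [522.7, -172.7, 295.8]
tool_rot: [179.9, -0.2, 3.7]
force: [-0.6, -0.5, 0.2]
grip_width: 0.139
```

```bash
python3 st.py w28 full
python3 - <<'E'
from h import *
s=grab_frame("side")
cv2.imwrite("pics/s28.png",cv2.resize(s[150:310,180:400],None,fx=3.4,fy=3.4,interpolation=cv2.INTER_CUBIC))
E
```

```text
36.6 [ 522.65 -172.73  295.84] [179.9   -0.18   3.7 ] F [-0.63 -0.47  0.2 ] T [ 0.   -0.01 -0.03] 12.1 xs -6.0 hole 69.7
([None, None, None, (88, 189, 101), (91, 188, 97)], 1480, 21.25, 17.25)
```

View pics/w28.png

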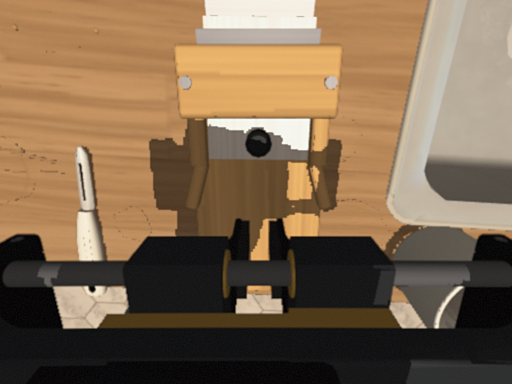

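View pics/s28.png

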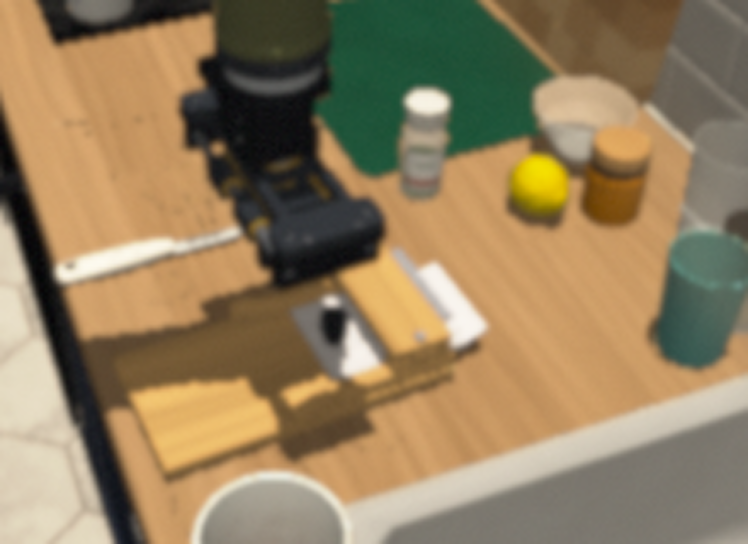

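The plate lies under the bridge, its nose showing beyond and the knob free. The gripper is clear, and the peeler, jar and mug are where they were. Handing in.

Run:
```python
from h import *
print(workorder.job_done()); print(monitor.get_state()["clock"])
```

```text
the job is handed in; nothing more can be done
None
the job is handed in; nothing more can be done
```

The plate is fitted in the slicer: it lies flat under the bridge with its hole over the pin. I handed the job in at about 36.7 s of the 51 s allowed.

**What I did:**
- I picked the plate up by its knob, laid it on the open end with the nose towards the bridge and let go.
- There was no room to reach behind the knob there. I regripped it lightly for the first 62 mm, then released it and pushed the knob from behind so the plate could tilt freely.
- Near the pin I pushed about 1 to 2.5 mm at a time. After the catch I backed off and lifted clear.

**Last checks:**
- **Drop:** the plate's image width grew by about 2% or more as it rode up, then fell from 173 to 166 px. The flat reference was about 167 px, so it had dropped.
- **Catch:** it slid about 4 to 5 mm further in the hole's play. Push force then rose from about 0.5 N to 1.8 N and 5.8 N, and I stopped there.
- **Afterwards:** the gripper was clear and touching nothing, and the wrist force was back to about zero. Peeler, jar and mug looked unmoved in the last pictures. I did not check the jug separately.

**Where readings disagreed:**
- A grey mark under the bridge's front edge looked like the pin at about x = 58 mm. Feel put the pin at about x = 98 mm, so I ignored the mark.
- The outside cameras differed from the wrist camera by about 5 mm or more. I used the wrist camera.
- A sideways force of about 3 N built up against a rail partway along. I relieved it with a shift of about 1.4 mm.

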